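Seat and clamp the tube block on the shaker

TASK

Fit the loose aluminium tube block on the shaker: set it flat on the platform in front of the pocket and slide its long tongue sideways under the overhanging lip until you feel the hidden spring plungers push back. Then let go of it and bring the sliding clamp jaw up behind it until the block is held tight against the springs under both overhangs, pushing gently at all times so that the plungers are never driven solid. Do not disturb the cup, the dropper bottle or the marker.

Things in the scene. Friction and masses are not known exactly. Their poses are not given: they have to be found in the camera images.
- shaker: Orbital shaker, fixed: cream housing 136 x 196 mm, aluminium platform 112 mm (x) by 220 mm (y) on top. Origin on the worktop under the platform's middle; z up, -x is the front with the dials, +y points along the platform to the end with the undercut pocket; the clamp jaw is at the -y end. The platform's top is 66 mm above the origin.
- platform_top (a point): Middle of the platform's upper face, 66 mm above the shaker's origin; axes as the shaker.
- lip_edge (a point): Middle of the lower front edge of the fixed lip over the pocket; axes as the shaker, +y leads in. Pocket under the lip: 10 mm high, 68 mm wide between its cheeks, 29 mm deep from this edge to the back wall. Its mouth is flared, beginning 18 mm before this edge. The lip is 6 mm thick; its screw heads reach 20 mm above the platform.
- spring_stop: Fixed seat of two spring plungers, 36 mm apart, in the pocket's back wall (origin on the wall's inner face, 4.5 mm above the platform; axes as the shaker). The last user screwed them in to an unknown depth: the tips stand 5 to 23 mm out of the wall towards -y, hidden under the lip, and must be felt. Together they begin to give at 3 N, yield 2 mm up to 7 N, then are solid; they push back.
- jaw (a joint): Travel of the steel clamp jaw (slide, m): 0 at the platform's -y end, grows along the shaker's +y towards the pocket, at most 0.080; starts at 0 to 0.007, ends at 0.050 to 0.071 with the block seated. A friction brake holds it: it moves when pushed with more than 5 N and stays where left. Jaw 56 mm wide (x), 24 mm long, body 16 mm high.
- jaw_knob (a point): Centre of the jaw's black round knob, diameter 18 mm, 21 mm high, on a thin stem: 38 mm above the platform, 13 mm behind (-y of) the jaw's face; the jaw's body ends 16 mm above the platform. Axes as the shaker.
- jaw_face (a point): Middle of the jaw's upright face that meets the block's ledge, 4.5 mm above the platform; axes as the shaker. The jaw's toe overhangs 8 mm beyond this face in +y, its underside 10 mm above the platform.
- tube_block: Loose aluminium tube block, about 0.4 kg: body 64 mm (its x) by 56 mm (its y) with ten holes, 34 mm high, on a base plate 8 mm thick and 64 mm wide. Origin: centre of the body's underside, z up. The plate sticks out 30 mm on the +y side (the long tongue, for the pocket) and 13 mm on the -y side (the short ledge, for the jaw). When seated its y axis points along the shaker's +y.
- block_grip (a point): Centre of the block's black bridge handle: a bar 12 mm wide (block x), 54 mm long (block y), 12 mm high, whose centre is 52 mm above the block's underside and 18 mm above the block's top, over the origin; between its two posts (42 mm apart) it is free underneath. Axes as the block.
- tongue_edge (a point): Middle of the end face of the long tongue, 58 mm in +y from the block's origin and 4 mm above the underside.
- ledge_edge (a point): Middle of the end face of the short ledge, 41 mm in -y from the block's origin and 4 mm above the underside.
- cup: Bystander: clear specimen cup with a screw lid, 64 mm wide, 63 mm high; origin under its middle.
- dropper: Bystander: small brown bottle with a black cap, 29 mm wide, 68 mm high; origin under its middle.
- marker: Bystander: black marker pen lying on the worktop, 128 mm long, 15 mm thick; origin under its middle.

How it is judged:
On the way:
1. the tongue is under the lip and the block bears on the spring plungers with at least 1.5 N, before the jaw touches it (contact force between tube_block and spring_stop above 1.5 N and y of tongue_edge in the frame of lip_edge above 0.004 m and contact force between tube_block and jaw below 0.2 N), for 0.1 s.
At the end, for the whole second after the job is handed in: The block lies flat (within 2 degrees) and square (within 3.4 degrees) on the platform with its tongue more than 4 mm under the lip, at rest, pressed on the spring plungers with at least 2 N and held there by the jaw, which presses on it with at least 1 N (contact force between tube_block and spring_stop above 2 N and contact force between tube_block and jaw above 1 N and y of tongue_edge in the frame of lip_edge above 0.004 m and angle between tube_block's own z axis and vertical below 0.035 rad and angle between the y axis of tube_block and the y axis of shaker, either way round below 0.06 rad and linear speed of tube_block below 0.005 m/s); the robot touches nothing.
It fails at once if the spring plungers are driven solid: more than 15 N on them (contact force between tube_block and spring_stop above 15 N).
It fails at once if the block is dropped: it moves faster than 0.4 m/s out of the grip (linear speed of tube_block above 0.4 m/s and contact force between the fingers and tube_block below 0.1 N).
It fails at once if a bystander is moved by more than 20 mm (distance of any of cup, dropper, marker from where it was at the start of the episode above 0.02 m).
It also fails if it takes over 61 s, if anything falls off the work surface, if the arm or the gripper's body presses on something with over 40 N, if the wrist force passes 120 N, or if a joint passes its speed limit or range.

ROBOT

A 7-joint arm with a two-finger parallel gripper is mounted at the origin on a cart in front of the work surface, level with it; the furniture and walls round the work are solid. World frame = base frame: x ahead of the robot, y to its left, z up, the work surface at z = 0. Lengths are in m, angles in rad, forces in N, time in s.
With the tool pointing down it reaches from about 0.35 to 0.9 m from the base axis. Payload 19.9 kg.
Tool frame: the origin (TCP) lies at the very end of the fingers, on their centre line; the grasp point (between the pads) lies 19 mm behind it; y points along the fingers, x is the direction in which the jaws open and shut, and the axes are right-handed (so a half turn about y gives the same grasp; the last joint's range is limited). The gripper opens to 94 mm and grips with 3 to 60 N. Pads are 16 mm wide; open, the fingers measure 119 mm over their backs; the gripper's body (75 mm by 177 mm) begins 78 mm behind the grasp point.
Start: joints at [1.218, 0.417, -0.01, 1.614, 0.005, 1.111, -0.053], TCP at [0.192, -0.595, 0.205] pointing down, gripper open.
Joint ranges: [-2.81, 2.81], [-0.39, 2.02], [-1.27, 1.25], [0.06, 2.57], [-1.19, 4.33], [0.19, 2], [-2.82, 2.82]. Speed limits (rad/s): [1.89, 1.89, 2.39, 2.39, 3.01, 3.01, 3.01].

INTERFACE

Orientations are given as a 3x3 rotation matrix whose columns are the frame's x, y, z axes.
In Python, from bench import r gives the robot as it stands.
- The arm moves only by the tool move_arm, never from a script. Its argument "steps" is a list of rows, each a list of 5 numbers: the shift along the tool's x, y, z in mm, then the turn about the tool's y in rad, then the opening, from -1 (shut) to 1 (fully open). In form: [[tx, ty, tz, spin, hand], ...]. A call has exactly 5 rows; each row shifts and turns the pose as measured when the row begins, along the tool's axes as they then stand; what a row does not reach is not made up. A row lasts 1/8 s, in which the tool goes at most 62.5 mm and 10.7 degrees, less where a joint would pass 70% of its speed; a pose out of reach is approached as far as the arm can. A call with a gripper value outside its range is refused whole. The fingers move at their own pace and stop on an object; "newtons" is the grip in N (left out, the last holds). Time passes only in rows, so rows that do not move let the fingers close, or fill a call up. It gives the time, the measured TCP pose, the force and the opening at its end, in the units of the state.
- r.observe(): the state, without advancing time (a new reading comes with each control period).
- r.camera(name): name is "scene" or "top" or "wrist"; returns a dict with "img" (384x512x3 uint8, red, green, blue), "intrinsics" (3x3 intrinsics, pixels), "R" (3x3) and "t" (3): a world point X has camera coordinates R X + t. Camera axes: x right, y down, z forward; pixel columns grow to the right and rows downward; lengths in m; the calibration is good to about 2 mm. A picture is of the moment at which its call begins. There is no depth.
- r.close_job(): hands the job in, once; it reports no verdict.
The state is a dict: "time": time; "joint_pos": joint angles; "qd": joint speeds; "effort": joint torques, N m; "tcp_pos": TCP position; "tool_rot": TCP orientation; "ft_force": force on the tool from outside, world axes, zero at the start; "wrist_torque": the same for the moment, N m; "opening": finger opening in m.
Only numpy, scipy, OpenCV 4.12 (cv2) and the standard library are available. Lean on these libraries where they do the work, as an engineer would, in place of code of your own. Each camera call takes 0.05 s, during which the arm holds its last target.

## Working session

There is one attempt and no reset: what is moved stays moved. The work goes in short steps, Python scripts to look and compute and a tool call to move; the robot and the scene stay as the last step left them, time stands still between calls to the robot, and variables do not carry over. Pictures are saved under pics/ and viewed, and the job is handed in when it is done.

Besides the shell and the picture viewer there is one more tool, called after ">>>" as name([rows], argument=value, ...), one row to a line, values as JSON. move_arm: Moves the arm, as the interface text tells. Its arguments: {"type":"object","properties":{"steps":{"type":"array"},"newtons":{"type":"number"}},"required":["steps"]}

```bash
ls; mkdir -p pics; cat > h.py <<'E'
import numpy as np, cv2, pickle
def ray(c,u,v):
    d=np.linalg.inv(c["intrinsics"])@np.array([u,v,1.]); R=np.array(c["R"]);t=np.array(c["t"])
    return -R.T@t, R.T@d
def plane(c,u,v,z):
    o,d=ray(c,u,v); return o+d*(z-o[2])/d[2]
def two(c1,p1,c2,p2):
    o1,d1=ray(c1,*p1);o2,d2=ray(c2,*p2)
    A=np.stack([d1,-d2],1); s=np.linalg.lstsq(A,o2-o1,rcond=None)[0]
    a=o1+s[0]*d1;b=o2+s[1]*d2
    return (a+b)/2,np.linalg.norm(a-b)
def proj(c,X):
    p=np.array(c["intrinsics"])@(np.array(c["R"])@X+np.array(c["t"])); return p[:2]/p[2]
def save(c,n): 
    cv2.imwrite(f"pics/{n}.png",c["img"][:,:,::-1]); pickle.dump(c,open(f"pics/{n}.pkl","wb"))
def load(n): return pickle.load(open(f"pics/{n}.pkl","rb"))
E
python3 - <<'E'
from bench import r
from h import *
np.set_printoptions(precision=3,suppress=True)
for n in ["scene","top","wrist"]:
    c=r.camera(n); save(c,n+"0"); o,d=ray(c,256,192); print(n,o,d,c["intrinsics"][0])
    cv2.imwrite(f"pics/{n}0b.png",cv2.resize(c["img"][:,:,::-1],(800,600),interpolation=cv2.INTER_CUBIC))
s=r.observe()
for k in s: print(k,np.array(s[k]))
E
```

```text
pics
scene [-0.07   0.504  0.856] [ 0.497 -0.539 -0.68 ] [440.065   0.    254.636]
top [ 0.365 -0.088  1.386] [ 0.092  0.006 -0.996] [466.816   0.    254.045]
wrist [ 0.264 -0.572  0.385] [-0.256 -0.084 -0.963] [286.348   0.    255.311]
time 0.15
joint_pos [ 1.218  0.418 -0.01   1.614  0.005  1.111 -0.053]
qd [-0.001 -0.001  0.001 -0.002 -0.     0.001  0.001]
effort [  0.001 -85.153   0.639 -42.613  -0.049   0.017  -0.   ]
tcp_pos [ 0.192 -0.595  0.205]
tool_rot [[ 0.307 -0.     0.952]
 [-0.952  0.001  0.307]
 [-0.001 -1.    -0.   ]]
ft_force [0.101 0.269 0.161]
wrist_torque [-0.013  0.003  0.027]
opening 0.09405091764275604
```

View pics/scene0b.png

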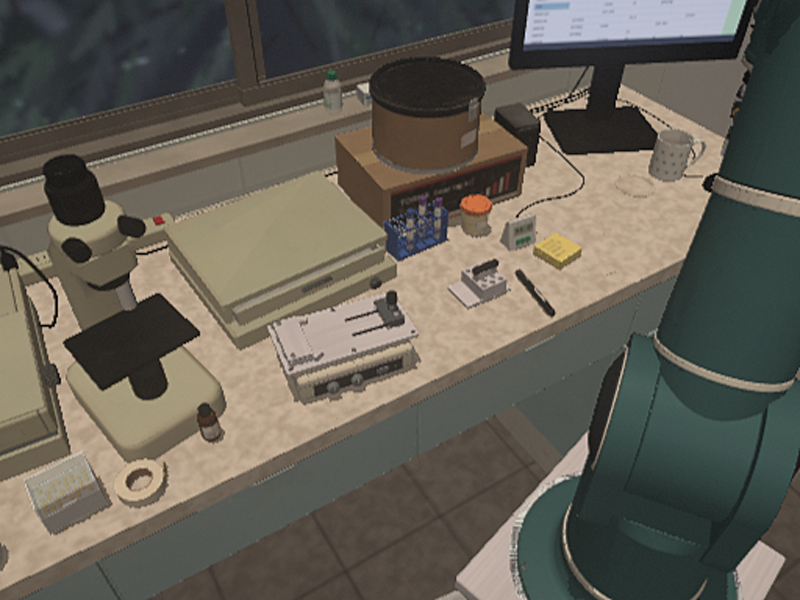

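View pics/top0b.png

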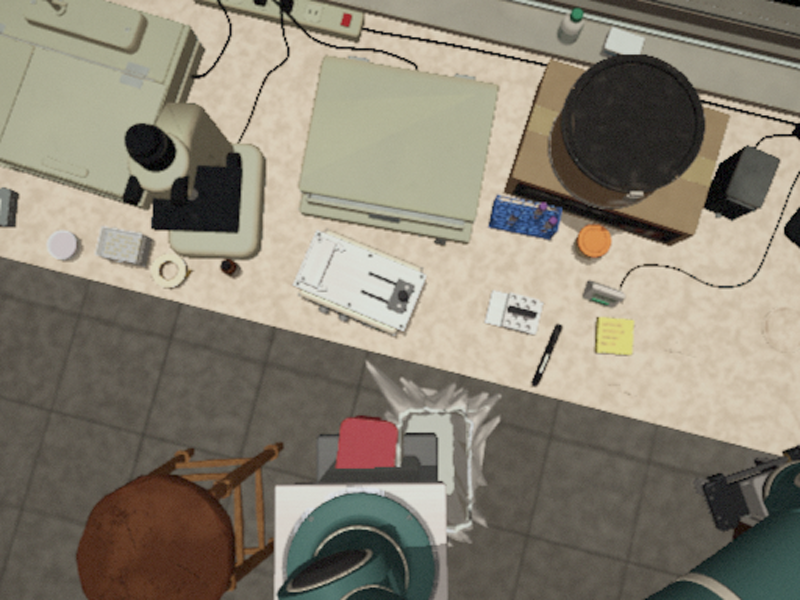

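View pics/wrist0b.png

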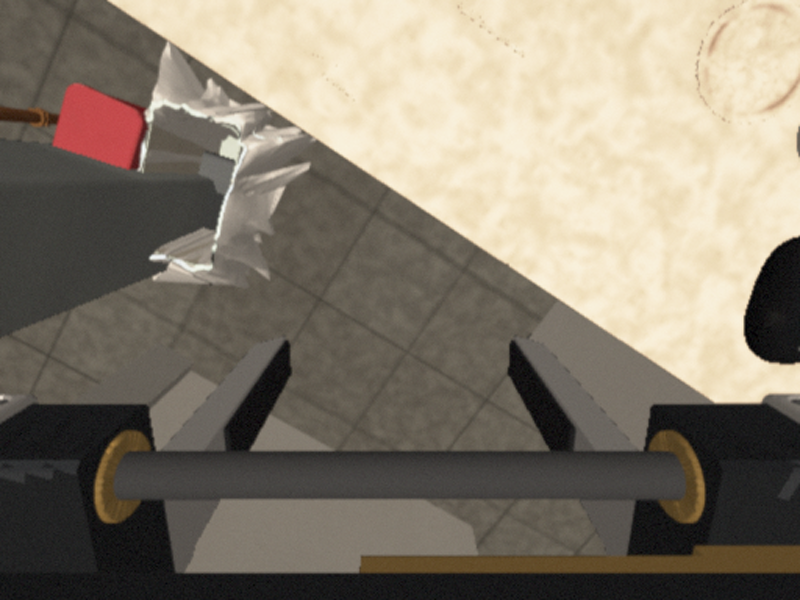

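```bash
python3 - <<'E'
from h import *
c=load("top0")["img"][:,:,::-1]
# crop shaker and block
a=c[140:220,180:280]; b=c[175:225,300:370]
cv2.imwrite("pics/crop_sh.png",cv2.resize(a,(800,640),interpolation=cv2.INTER_CUBIC))
cv2.imwrite("pics/crop_bl.png",cv2.resize(b,(700,500),interpolation=cv2.INTER_CUBIC))
c=load("scene0")["img"][:,:,::-1]
a=c[180:260,170:270]; b=c[155:205,280:360]
cv2.imwrite("pics/crop_sh2.png",cv2.resize(a,(800,640),interpolation=cv2.INTER_CUBIC))
cv2.imwrite("pics/crop_bl2.png",cv2.resize(b,(800,500),interpolation=cv2.INTER_CUBIC))
E
```

```text
(no output)
```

View pics/crop_sh.png

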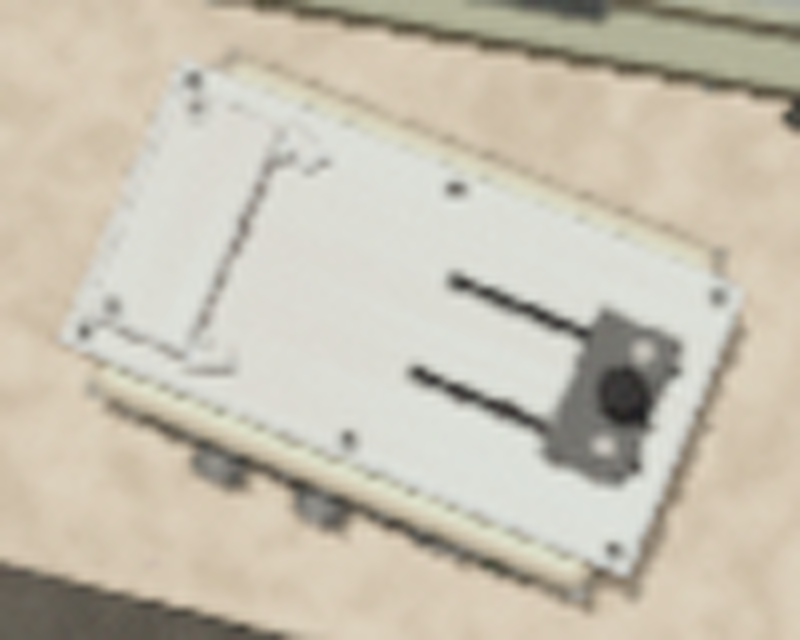

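View pics/crop_bl.png

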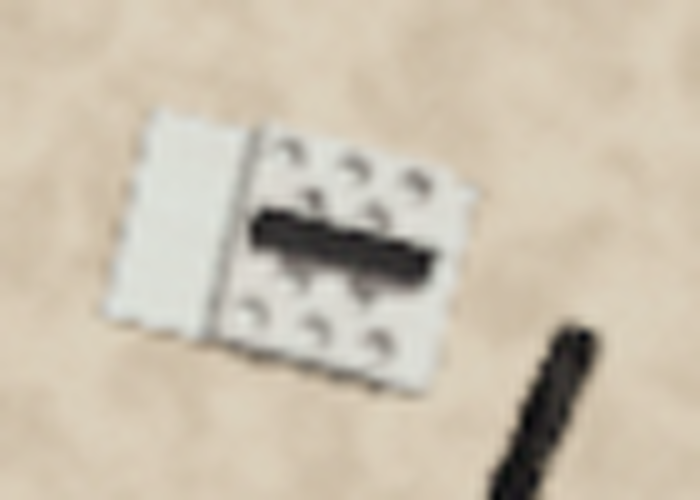

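View pics/crop_sh2.png

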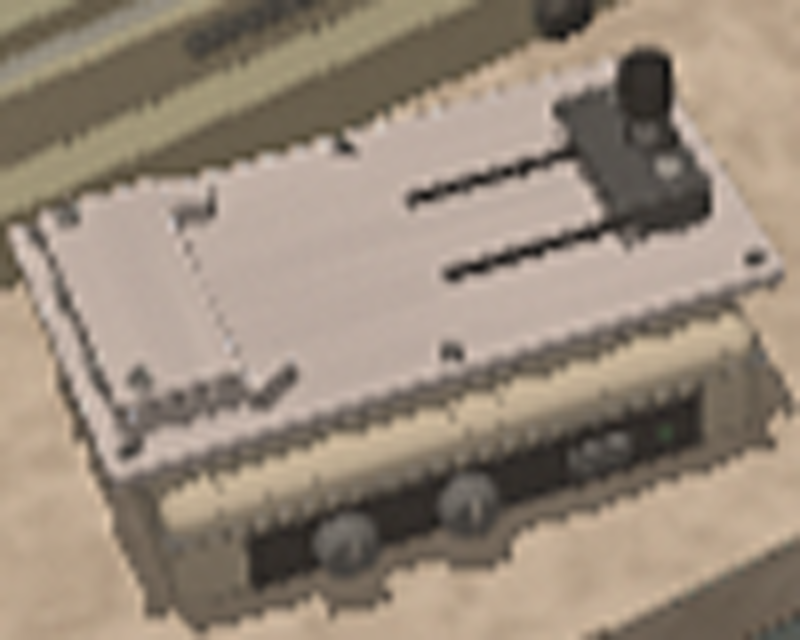

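View pics/crop_bl2.png

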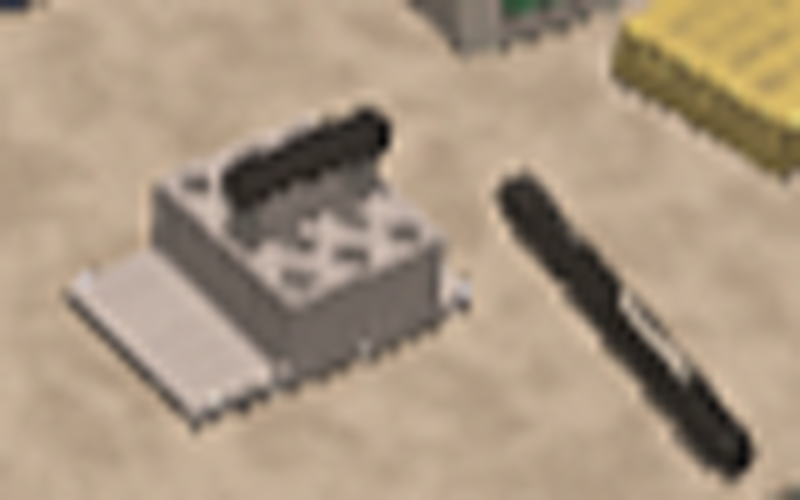

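```bash
python3 - <<'E'
from h import *
np.set_printoptions(precision=4,suppress=True)
T=load("top0");S=load("scene0")
f=lambda p,k,o:((p[0]+.5)/k-.5+o[0],(p[1]+.5)/k-.5+o[1])
tp=[f(p,8,(180,140)) for p in [(180,62),(740,285),(630,578),(62,345)]]
sp=[f(p,8,(170,180)) for p in [(15,232),(600,60),(782,272),(112,472)]]
P=[]
for a,b in zip(tp,sp):
    x,e=two(T,a,S,b); q=plane(T,*a,.066); print(x,e,q); P.append(q)
P=np.array(P); print("centre",P.mean(0))
y=(P[0]+P[3]-P[1]-P[2]);x=P[0]+P[1]-P[2]-P[3]
print("yaw y-axis",np.arctan2(y[1],y[0]),"x+90",np.arctan2(x[1],x[0])+np.pi/2,np.linalg.norm(y)/2,np.linalg.norm(x)/2)
k,e=two(T,f((624,393),8,(180,140)),S,f((645,85),8,(170,180)));print("knob",k,e)
tb=[f(p,10,(300,175)) for p in [(252,229),(432,266)]]
sb=[f(p,10,(280,155)) for p in [(235,180),(375,127)]]
H=[]
for a,b in zip(tb,sb):
    x,e=two(T,a,S,b);print("handle",x,e,plane(T,*a,.058)); H.append(plane(T,*a,.058))
H=np.array(H);d=H[0]-H[1];print(H.mean(0),np.arctan2(d[1],d[0]),np.linalg.norm(d))
tb=[f(p,10,(300,175)) for p in [(153,108),(108,318)]]
sb=[f(p,10,(280,155)) for p in [(68,290),(197,418)]]
H=[]
for a,b in zip(tb,sb):
    x,e=two(T,a,S,b);print("tongue",x,e,plane(T,*a,.008)); H.append(plane(T,*a,.008))
d=H[0]-H[1];print(np.arctan2(d[1],d[0])+np.pi/2,np.linalg.norm(d),(H[0]+H[1])/2)
E
```

```text
[0.6166 0.0724 0.0704] 0.00024495135235881165 [0.6175 0.073  0.066 ]
[ 0.5398 -0.1225  0.0622] 0.013112329569133016 [ 0.5343 -0.1266  0.066 ]
[ 0.4315 -0.0853  0.065 ] 0.002641952333872672 [ 0.4304 -0.0861  0.066 ]
[0.5163 0.1154 0.0706] 0.0025509062460731704 [0.5159 0.1152 0.066 ]
centre [ 0.5245 -0.0061  0.066 ]
yaw y-axis 1.1724590746084267 x+90 1.1884588400773666 0.21749559206676655 0.11075575669171978
knob [ 0.4921 -0.0849  0.1069] 1.5389457222172667e-05
handle [ 0.4694 -0.2754  0.0609] 0.0004464347646086891 [ 0.4694 -0.2759  0.058 ]
handle [ 0.4588 -0.3271  0.055 ] 0.0008402771146076847 [ 0.4582 -0.3268  0.058 ]
[ 0.4638 -0.3013  0.058 ] 1.3540727394820247 0.05208196263115373
tongue [ 0.5095 -0.2546  0.0086] 0.00018431079778340407 [ 0.5097 -0.2546  0.008 ]
tongue [ 0.4482 -0.2394  0.0078] 0.001654982902290913 [ 0.4475 -0.2398  0.008 ]
1.3373292964047052 0.06389430306253102 [ 0.4786 -0.2472  0.008 ]
```

```bash
cat >> h.py <<'E'
def plan(goal,ang,n,cur=None):
    from bench import r
    s=r.observe(); p=np.array(s["tcp_pos"]);R=np.array(s["tool_rot"]); a=np.arctan2(R[1,0],R[0,0])
    goal=np.array(goal); da=(ang-a+np.pi/2)%np.pi-np.pi/2
    print("t",s["time"],"now",p,"a",round(a,4),"d",goal-p,"da",round(da,4),"F",np.array(s["ft_force"]),"M",np.array(s["wrist_torque"]),"open",s["opening"],"tilt",R[:,1])
    st=(goal-p)/n
    for i in range(n):
        x=np.array([np.cos(a),np.sin(a),0]);z=np.array([-np.sin(a),np.cos(a),0])
        print([round(1000*float(st@x),1),round(-1000*float(st[2]),1),round(1000*float(st@z),1),round(-da/n,4)]); a+=da/n
E
python3 -c "
from h import *
np.set_printoptions(precision=4,suppress=True)
plan([.462,-.302,.14],-.23,10)"
```

```text
t 0.15 now [ 0.1916 -0.5946  0.205 ] a -1.259 d [ 0.2704  0.2926 -0.065 ] da 1.029 F [0.101  0.2686 0.1613] M [-0.0135  0.0031  0.0267] open 0.09405091764275604 tilt [-0.0004  0.0009 -1.    ]
[-19.6, 6.5, 34.7, np.float64(-0.1029)]
[-15.9, 6.5, 36.5, np.float64(-0.1029)]
[-12.0, 6.5, 38.0, np.float64(-0.1029)]
[-8.1, 6.5, 39.0, np.float64(-0.1029)]
[-4.0, 6.5, 39.6, np.float64(-0.1029)]
[0.1, 6.5, 39.8, np.float64(-0.1029)]
[4.2, 6.5, 39.6, np.float64(-0.1029)]
[8.2, 6.5, 39.0, np.float64(-0.1029)]
[12.2, 6.5, 37.9, np.float64(-0.1029)]
[16.0, 6.5, 36.5, np.float64(-0.1029)]
```

>>> move_arm([
  [-20, 6.5, 35, -0.103, 1],
  [-16, 6.5, 36.5, -0.103, 1],
  [-12, 6.5, 38, -0.103, 1],
  [-8, 6.5, 39, -0.103, 1],
  [-4, 6.5, 39.5, -0.103, 1],
], newtons=50)

```text
time: 0.78
tcp_pos: [0.3272, -0.4445, 0.1707]
tool_rot: [[0.743, -0.002, 0.67], [-0.67, 0.001, 0.743], [-0.002, -1.0, -0.001]]
ft_force: [0.4, -0.5, -1.2]
opening: 0.0939
```

>>> move_arm([
  [0, 6.5, 40, -0.103, 1],
  [4, 6.5, 39.5, -0.103, 1],
  [8, 6.5, 39, -0.103, 1],
  [12, 6.5, 38, -0.103, 1],
  [16, 6.5, 36.5, -0.103, 1],
])

```text
time: 1.4
tcp_pos: [0.4627, -0.2899, 0.1367]
tool_rot: [[0.98, -0.002, 0.2], [-0.2, 0.001, 0.98], [-0.003, -1.0, 0.001]]
ft_force: [0.8, -0.9, 0.3]
opening: 0.0938
```

```bash
python3 -c "
from h import *
from bench import r
np.set_printoptions(precision=4,suppress=True)
c=r.camera('wrist');save(c,'w1');cv2.imwrite('pics/w1b.png',cv2.resize(c['img'][:,:,::-1],(800,600),interpolation=cv2.INTER_CUBIC))
plan([.462,-.302,.14],-.23,3)"
```

```text
t 1.45 now [ 0.4658 -0.2849  0.1361] a -0.1903 d [-0.0038 -0.0171  0.0039] da -0.0397 F [ 2.2206  7.3881 -0.6772] M [ 0.2775 -0.1533 -0.0041] open 0.09402096877585903 tilt [-0.0014  0.0035 -1.    ]
[-0.2, -1.3, -5.8, np.float64(0.0132)]
[-0.1, -1.3, -5.8, np.float64(0.0132)]
[-0.0, -1.3, -5.8, np.float64(0.0132)]
```

View pics/w1b.png

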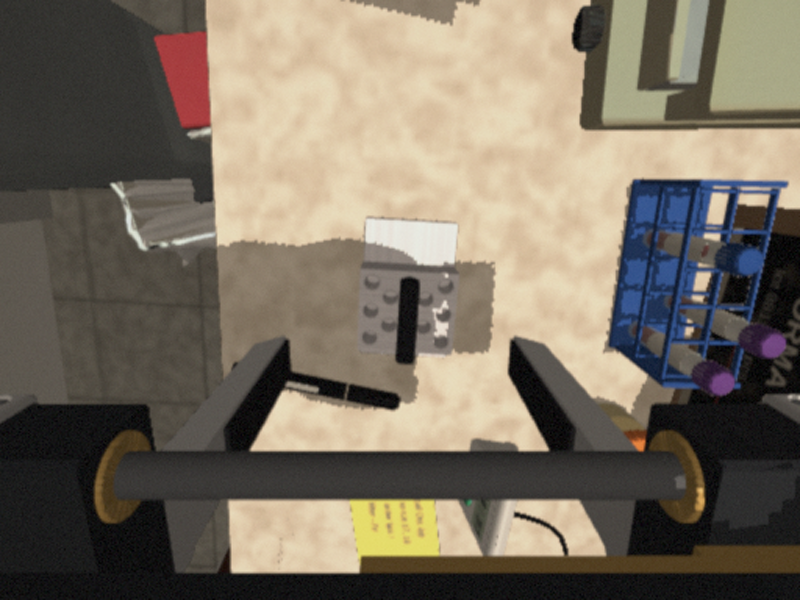

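```bash
python3 -c "
from h import *
from bench import r
np.set_printoptions(precision=4,suppress=True)
T=load('top0')
for n in ['w1','w2']:
    if n=='w2':
        c=r.camera('wrist');save(c,'w2')
    else: c=load(n)
    im=c['img'].astype(int); m=((im.sum(2)<150)).astype(np.uint8); m[:,:225]=0;m[:,290:]=0;m[:165]=0;m[236:]=0
    nn,l,st,ce=cv2.connectedComponentsWithStats(m)
    k=1+np.argmax(st[1:,4]); print(n,st[k],ce[k])
    pts=np.argwhere(l==k)[:,::-1].astype(np.float32); rc=cv2.minAreaRect(pts);print(rc)
    v,u=pts[:,1],pts[:,0]; e=[]
    for q in (v.min(),v.max()):
        e.append((u[np.abs(v-q)<6].mean(),q))
    E=[plane(c,*x,.058) for x in e]; d=E[0]-E[1]
    print(e,E,'mid',(E[0]+E[1])/2,'yaw',np.arctan2(d[1],d[0]),np.linalg.norm(d))
    print('project top est',proj(c,np.array([.4638,-.3013,.058])))
    g=lambda p:(p[0]*.64-.2,p[1]*.64-.2)
    if n=='w1':
        tl=[plane(c,*g(p),.008) for p in [(367,217),(457,223)]]; d=tl[1]-tl[0]; print('tongue',tl,np.arctan2(d[1],d[0])+np.pi/2,np.linalg.norm(d))
plan([.462,-.302,.14],-.23,1)
"

```

```text
w1 [253 178  15  55 625] [260.3872 204.752 ]
((260.4339904785156, 204.92385864257812), (11.969503402709961, 54.36149978637695), 4.085616588592529)
[(np.float32(261.82257), np.float32(178.0)), (np.float32(258.80328), np.float32(232.0))] [array([ 0.4722, -0.2755,  0.058 ]), array([ 0.4588, -0.3278,  0.058 ])] mid [ 0.4655 -0.3016  0.058 ] yaw 1.3201127257081149 0.05397797508016796
project top est [258.4535 205.6887]
tongue [array([ 0.4509, -0.2389,  0.008 ]), array([ 0.5104, -0.2552,  0.008 ])] 1.3031750486439801 0.06165452518961352
w2 [251 184  15  52 601] [258.0133 209.3777]
((258.24322509765625, 209.60897827148438), (12.163766860961914, 51.58684158325195), 3.5763344764709473)
[(np.float32(259.44617), np.float32(184.0)), (np.float32(256.08954), np.float32(235.0))] [array([ 0.472 , -0.2753,  0.058 ]), array([ 0.4593, -0.325 ,  0.058 ])] mid [ 0.4657 -0.3001  0.058 ] yaw 1.3197247046873732 0.051274095750900625
project top est [256.0214 211.5903]
t 1.5 now [ 0.4643 -0.287   0.1363] a -0.1965 d [-0.0023 -0.015   0.0037] da -0.0335 F [-0.8378  0.0155  1.1963] M [-0.0427 -0.0456 -0.0245] open 0.09430170563927708 tilt [-0.002   0.0032 -1.    ]
[0.7, -3.7, -15.2, np.float64(0.0335)]
```

>>> move_arm([
  [0.5, 10, -7, 0.027, 1],
  [0.5, 15, -7, 0.027, 1],
  [0, 15, 0, 0, 1],
  [0, 15, 0, 0, 1],
  [0, 0, 0, 0, 1],
])

```text
time: 2.12
tcp_pos: [0.4593, -0.3042, 0.0761]
tool_rot: [[0.966, -0.005, 0.258], [-0.258, 0.003, 0.966], [-0.005, -1.0, 0.002]]
ft_force: [1.0, -1.0, -0.2]
opening: 0.0939
```

```bash
python3 -c "
from h import *
np.set_printoptions(precision=4,suppress=True)
plan([.465,-.3015,.039],-.25,3)
"

```

```text
t 2.125 now [ 0.4593 -0.3042  0.0761] a -0.2608 d [ 0.0057  0.0027 -0.0371] da 0.0108 F [ 1.0121 -0.9794 -0.1882] M [-0.0666 -0.0331 -0.015 ] open 0.09392779321801516 tilt [-0.0046  0.0034 -1.    ]
[1.6, 12.4, 1.4, np.float64(-0.0036)]
[1.6, 12.4, 1.3, np.float64(-0.0036)]
[1.6, 12.4, 1.3, np.float64(-0.0036)]
```

>>> move_arm([
  [2, 12, 1.5, -0.004, 1],
  [2, 12, 1.5, -0.004, 1],
  [1, 10, 1, -0.004, 1],
  [0.5, 3, 0, 0, 1],
  [0, 0, 0, 0, 1],
])

```text
time: 2.75
tcp_pos: [0.4664, -0.3012, 0.0368]
tool_rot: [[0.97, -0.004, 0.245], [-0.245, 0.003, 0.97], [-0.005, -1.0, 0.002]]
ft_force: [0.4, 0.3, 0.2]
opening: 0.0936
```

```bash
python3 -c "
from h import *
np.set_printoptions(precision=4,suppress=True)
from bench import r
c=r.camera('wrist');save(c,'w3');cv2.imwrite('pics/w3b.png',cv2.resize(c['img'][:,:,::-1],(800,600),interpolation=cv2.INTER_CUBIC))
plan([.465,-.3015,.039],-.25,1)
"

```

```text
t 2.8 now [ 0.4665 -0.3012  0.037 ] a -0.2471 d [-0.0015 -0.0003  0.002 ] da -0.0029 F [-0.5823  0.5162  0.0613] M [ 0.0138 -0.0319  0.0319] open 0.09386257064693092 tilt [-0.0038  0.0031 -1.    ]
[-1.3, -2.0, -0.7, np.float64(0.0029)]
```

View pics/w3b.png

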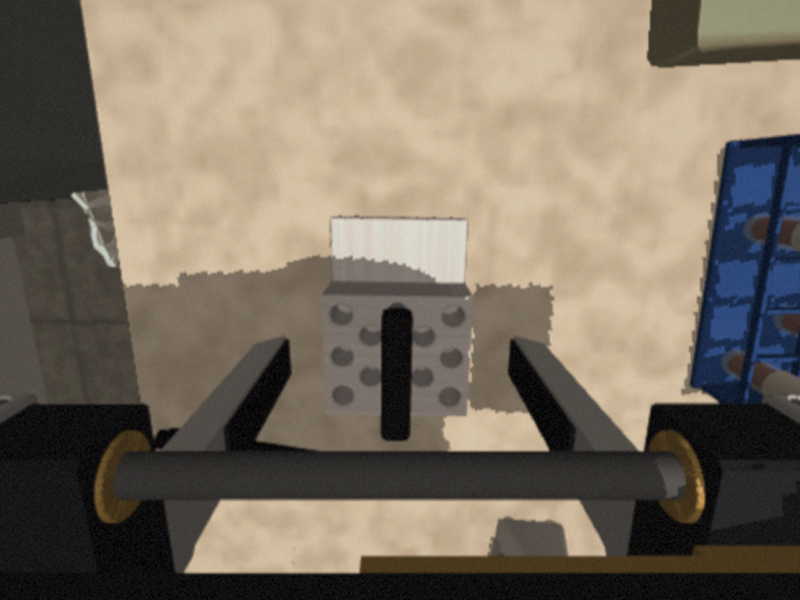

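>>> move_arm([
  [-1, -2, -0.5, 0, -1],
  [0, 0, 0, 0, -1],
  [0, 0, 0, 0, -1],
  [0, 0, 0, 0, -1],
  [0, 0, 0, 0, -1],
], newtons=50)

```text
time: 3.42
tcp_pos: [0.4656, -0.3019, 0.0401]
tool_rot: [[0.97, -0.003, 0.245], [-0.245, 0.002, 0.97], [-0.003, -1.0, 0.001]]
ft_force: [-0.4, 0.4, -0.4]
opening: 0.0474
```

>>> move_arm([
  [0, 0, 0, 0, -1],
  [0, 0, 0, 0, -1],
  [0, 0, 0, 0, -1],
  [0, 0, 0, 0, -1],
  [0, 0, 0, 0, -1],
])

```text
time: 4.05
tcp_pos: [0.4654, -0.3018, 0.04]
tool_rot: [[0.97, -0.003, 0.245], [-0.245, 0.002, 0.97], [-0.003, -1.0, 0.001]]
ft_force: [0.2, 0.7, 0.7]
opening: 0.0112
```

>>> move_arm([
  [0, -5, 0, 0, -1],
  [0, -20, 0, 0, -1],
  [0, -35, 0, 0, -1],
  [0, -40, 0, 0, -1],
  [0, -30, 0, 0, -1],
])

```text
time: 4.68
tcp_pos: [0.4636, -0.3007, 0.1713]
tool_rot: [[0.97, -0.009, 0.245], [-0.244, 0.007, 0.97], [-0.01, -1.0, 0.004]]
ft_force: [-0.6, -1.0, -5.8]
opening: 0.0112
```

```bash
python3 - <<'E'
from h import *
np.set_printoptions(precision=4,suppress=True)
f=lambda p,k,o:((p[0]+.5)/k-.5+o[0],(p[1]+.5)/k-.5+o[1])
T=load('top0');S=load('scene0')
L=[]
for a,b in zip([(281,138),(190,345)],[(172,218),(243,372)]):
    x,e=two(T,f(a,8,(180,140)),S,f(b,8,(170,180))); L.append(plane(T,*f(a,8,(180,140)),.080)); print(x,e,L[-1])
d=L[0]-L[1];yaw=np.arctan2(d[1],d[0])+np.pi/2;print(yaw,np.linalg.norm(d))
c=np.array([.5245,-.0061]);yaw=1.18
ey=np.array([np.cos(yaw),np.sin(yaw)]);ex=np.array([ey[1],-ey[0]])
for l in L: print("sh frame",(l[:2]-c)@ex,(l[:2]-c)@ey)
k=np.array([.4921,-.0849]);print("knob",(k-c)@ex,(k-c)@ey)
# bearing on tongue -45mm
lip=c+ey*0.068;o=lip-ey*(.058+.06); print(o)
plan([o[0],o[1],.2],-.39,8)
E
```

```text
[0.5873 0.0351 0.07  ] 0.0038303994618213637 [0.5871 0.0355 0.08  ]
[0.5136 0.0678 0.0786] 0.0007081497504155182 [0.5137 0.0679 0.08  ]
1.1555679993116714 0.08018026820382936
sh frame 0.04197571385203737 0.062326046523703584
sh frame -0.03818062483277382 0.06428481600576379
knob 5.96413580904513e-05 -0.08520091808723898
[ 0.5055 -0.0523]
t 4.675 now [ 0.4636 -0.3007  0.1713] a -0.247 d [0.0418 0.2483 0.0287] da -0.143 F [-0.6076 -1.0336 -5.7577] M [-0.1168 -0.0965 -0.0201] open 0.011239497131244409 tilt [-0.0089  0.0068 -0.9999]
[-2.5, -3.6, 31.4, np.float64(0.0179)]
[-3.1, -3.6, 31.3, np.float64(0.0179)]
[-3.6, -3.6, 31.3, np.float64(0.0179)]
[-4.2, -3.6, 31.2, np.float64(0.0179)]
[-4.8, -3.6, 31.1, np.float64(0.0179)]
[-5.3, -3.6, 31.0, np.float64(0.0179)]
[-5.9, -3.6, 30.9, np.float64(0.0179)]
[-6.4, -3.6, 30.8, np.float64(0.0179)]
```

>>> move_arm([
  [-2.5, -4, 20, 0.018, -1],
  [-3, -4, 31, 0.018, -1],
  [-3.5, -4, 31, 0.018, -1],
  [-4, -4, 31, 0.018, -1],
  [-5, -4, 31, 0.018, -1],
])

```text
time: 5.3
tcp_pos: [0.487, -0.1558, 0.1951]
tool_rot: [[0.941, -0.007, 0.337], [-0.337, 0.005, 0.941], [-0.009, -1.0, 0.002]]
ft_force: [0.7, -0.2, -5.2]
opening: 0.0115
```

>>> move_arm([
  [-5, -4, 31, 0.018, -1],
  [-6, -3, 31, 0.018, -1],
  [-6, 0, 20, 0.018, -1],
  [0, 0, 5, 0, -1],
  [0, 0, 0, 0, -1],
])

```text
time: 5.92
tcp_pos: [0.5013, -0.0637, 0.2032]
tool_rot: [[0.923, -0.008, 0.386], [-0.386, 0.005, 0.923], [-0.01, -1.0, 0.001]]
ft_force: [-1.1, -1.2, -5.8]
opening: 0.0115
```

```bash
python3 - <<'E'
from h import *
from bench import r
np.set_printoptions(precision=4,suppress=True)
for n in ['wrist','top','scene']:
    c=r.camera(n);save(c,n+'4');cv2.imwrite(f'pics/{n}4b.png',cv2.resize(c['img'][:,:,::-1],(800,600),interpolation=cv2.INTER_CUBIC))
plan([.5055,-.0523,.2],-.39,1)
E
```

```text
t 6.075 now [ 0.5013 -0.0642  0.2031] a -0.3974 d [ 0.0042  0.0119 -0.0031] da 0.0074 F [-0.3033 -0.2842 -5.3405] M [-0.0925 -0.0828  0.0334] open 0.010994289041928961 tilt [-0.0085  0.0045 -1.    ]
[-0.7, 3.1, 12.6, np.float64(-0.0074)]
```

View pics/wrist4b.png

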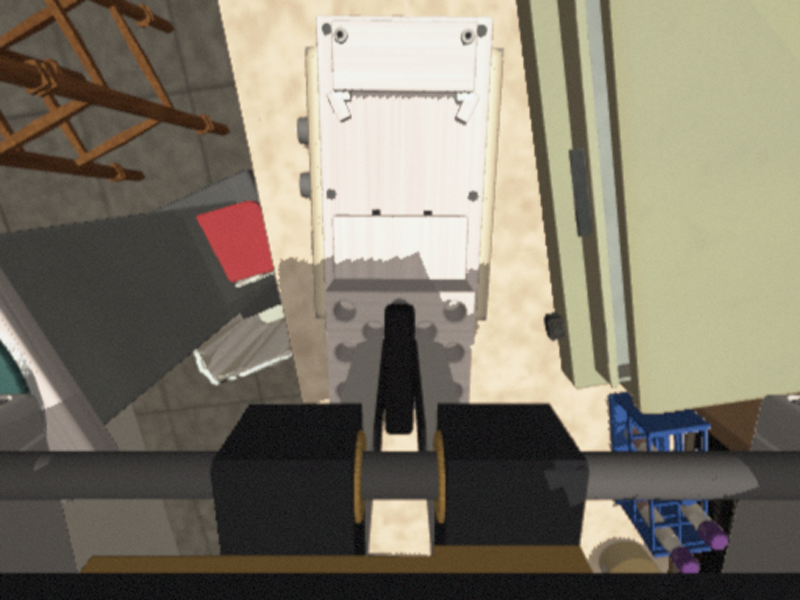

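View pics/top4b.png

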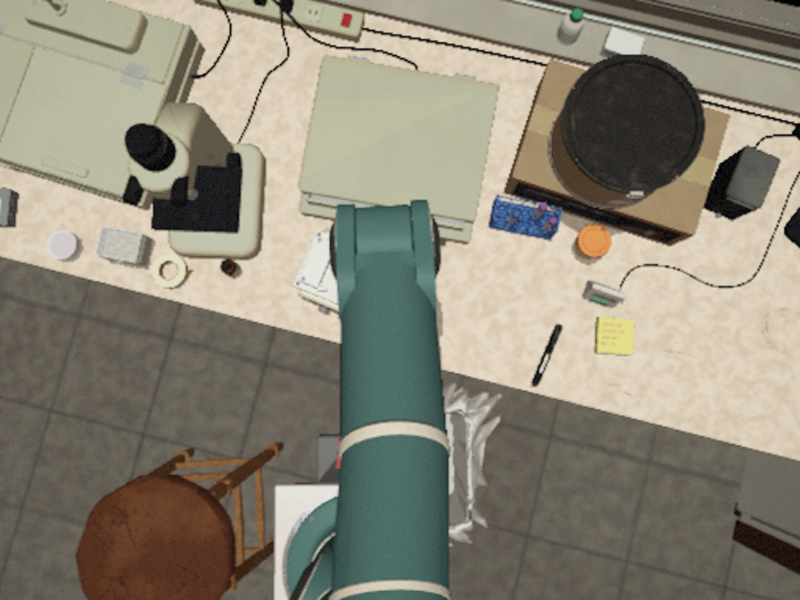

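View pics/scene4b.png

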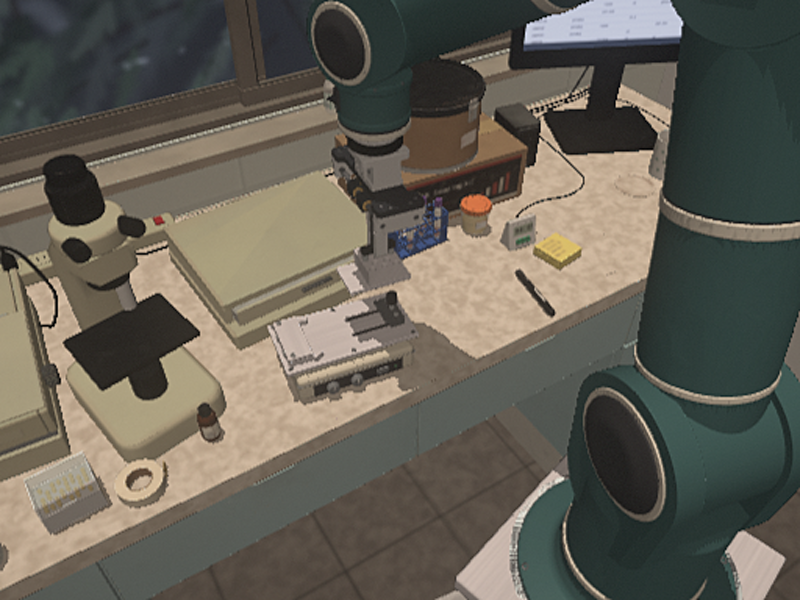

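```bash
python3 - <<'E'
from h import *
c=load("wrist4")["img"][:,:,::-1]
cv2.imwrite("pics/c5.png",cv2.resize(c[5:140,190:325],None,fx=5.8,fy=4.4,interpolation=cv2.INTER_CUBIC) if 0 else cv2.resize(c[0:70,195:325],(780,420),interpolation=cv2.INTER_CUBIC))
cv2.imwrite("pics/c6.png",cv2.resize(c[110:200,195:325],(780,540),interpolation=cv2.INTER_CUBIC))
E
```

```text
(no output)
```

View pics/c5.png

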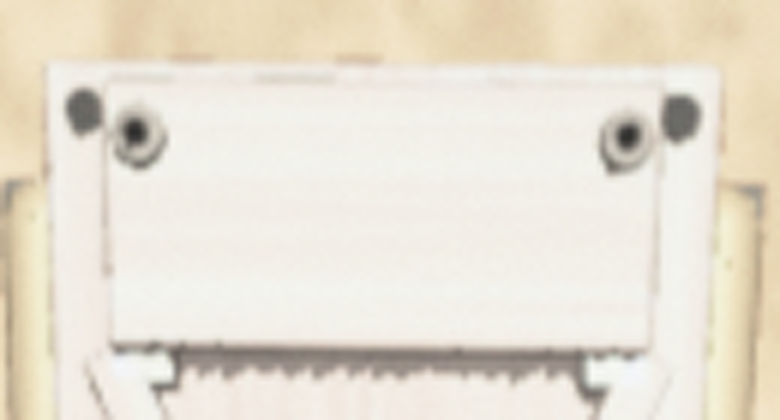

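View pics/c6.png

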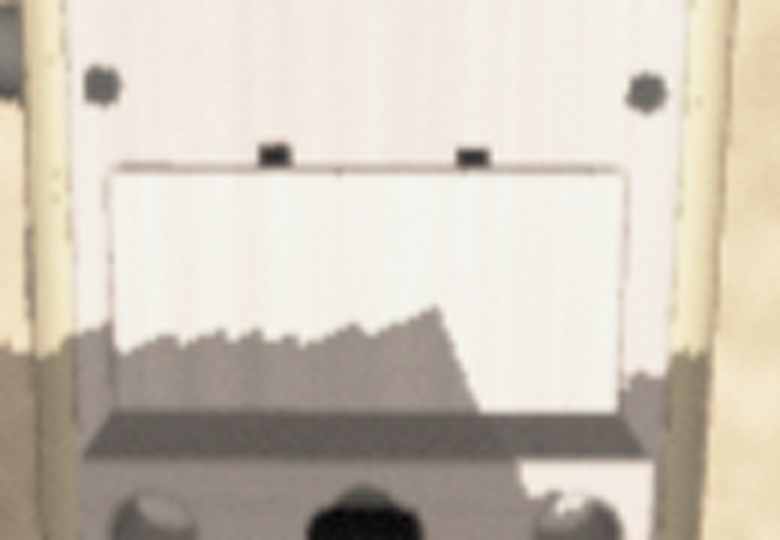

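```bash
cat > m.py <<'E'
from h import *
np.set_printoptions(precision=4,suppress=True)
c=load("wrist4")
g=lambda p,o=(195,0):((p[0]+.5)/6-.5+o[0],(p[1]+.5)/6-.5+o[1])
def L(a,b,z,o=(195,0)):
    A,B=plane(c,*g(a,o),z),plane(c,*g(b,o),z); d=B-A
    return (A+B)[:2]/2,np.arctan2(d[1],d[0]),np.linalg.norm(d)
print("lip",L((112,344),(650,348),.082))
print("lipback",L((105,78),(660,85),.082))
print("platend",L((45,62),(720,68),.066))
print("scr far",L((84,110),(682,118),.066))
print("scr mid",L((102,85),(645,92),.066,(195,110)))
print("tongue",L((113,165),(625,170),.171,(195,110)))
print("bodytop",L((85,458),(655,458),.197,(195,110)))
print("slots",L((275,145),(472,148),.066,(195,110)))
E
python3 m.py
```

```text
lip (array([0.5521, 0.0521]), np.float64(-0.40521225285339746), np.float64(0.08693935294343719))
lipback (array([0.567 , 0.0871]), np.float64(-0.41086560323349053), np.float64(0.08652017694687904))
platend (array([0.5697, 0.0938]), np.float64(-0.40761562889089276), np.float64(0.11056705409776209))
scr far (array([0.567 , 0.0871]), np.float64(-0.4114439232200924), np.float64(0.09860420022907039))
scr mid (array([ 0.5263, -0.0065]), np.float64(-0.4087824905178252), np.float64(0.09788005764363733))
tongue (array([ 0.5242, -0.0114]), np.float64(-0.40538906197576363), np.float64(0.062469331876178244))
bodytop (array([ 0.513 , -0.0391]), np.float64(-0.39397827807514), np.float64(0.06377464968095331))
slots (array([ 0.5223, -0.0161]), np.float64(-0.4108585723694223), np.float64(0.035816838041238))
```

```bash
python3 -c "
from h import *
np.set_printoptions(precision=4,suppress=True)
plan([.5204,-.0189,.125],-.409,4)"
```

```text
t 6.075 now [ 0.5013 -0.0642  0.2031] a -0.3974 d [ 0.0191  0.0453 -0.0781] da -0.0116 F [-0.3033 -0.2842 -5.3405] M [-0.0925 -0.0828  0.0334] open 0.010994289041928961 tilt [-0.0085  0.0045 -1.    ]
[0.0, 19.5, 12.3, np.float64(0.0029)]
[-0.0, 19.5, 12.3, np.float64(0.0029)]
[-0.0, 19.5, 12.3, np.float64(0.0029)]
[-0.1, 19.5, 12.3, np.float64(0.0029)]
```

>>> move_arm([
  [0, 15, 12, 0.003, -1],
  [0, 19, 12, 0.003, -1],
  [0, 19, 12, 0.003, -1],
  [0, 15, 8, 0.003, -1],
  [0, 0, 0, 0, -1],
])

```text
time: 6.7
tcp_pos: [0.5184, -0.0267, 0.1331]
tool_rot: [[0.915, -0.008, 0.403], [-0.403, 0.003, 0.915], [-0.009, -1.0, -0.0]]
ft_force: [-0.5, -0.9, -4.8]
opening: 0.0111
```

```bash
python3 -c "
from h import *
np.set_printoptions(precision=4,suppress=True)
plan([.5204,-.0189,.110],-.409,1)"
```

```text
t 6.7 now [ 0.5184 -0.0267  0.1331] a -0.4153 d [ 0.002   0.0078 -0.0231] da 0.0063 F [-0.4906 -0.9116 -4.8167] M [-0.0658 -0.0724 -0.0237] open 0.011145975588528551 tilt [-0.0084  0.0034 -1.    ]
[-1.4, 23.1, 8.0, np.float64(-0.0063)]
```

>>> move_arm([
  [-0.7, 8, 3, -0.003, -1],
  [-0.7, 8, 3, -0.003, -1],
  [0, 5, 1.5, 0, -1],
  [0, 0, 0, 0, -1],
  [0, 0, 0, 0, -1],
])

```text
time: 7.32
tcp_pos: [0.5207, -0.0201, 0.1121]
tool_rot: [[0.917, -0.007, 0.399], [-0.399, 0.003, 0.917], [-0.007, -1.0, -0.0]]
ft_force: [-0.3, -0.1, -5.5]
opening: 0.0113
```

```bash
python3 -c "
from h import *
from bench import r
np.set_printoptions(precision=4,suppress=True)
c=r.camera('wrist');save(c,'w7');cv2.imwrite('pics/w7b.png',cv2.resize(c['img'][50:250,190:340,::-1],(600,800)[::1],interpolation=cv2.INTER_CUBIC)[:600])
cv2.imwrite('pics/w7b.png',cv2.resize(c['img'][60:200,170:340,::-1],None,fx=4.2,fy=4.2,interpolation=cv2.INTER_CUBIC))
c=r.camera('scene');save(c,'s7')
cv2.imwrite('pics/s7b.png',cv2.resize(c['img'][150:280,160:290,::-1],None,fx=4.6,fy=4.6,interpolation=cv2.INTER_CUBIC))
plan([.5204,-.0189,.106],-.409,1)"
```

```text
t 7.425 now [ 0.5207 -0.0201  0.1121] a -0.4103 d [-0.0003  0.0012 -0.0061] da 0.0013 F [ 0.1553  0.8572 -5.4941] M [-0.0607 -0.0961  0.0127] open 0.01153443445477791 tilt [-0.0066  0.0027 -1.    ]
[-0.7, 6.1, 1.0, np.float64(-0.0013)]
```

View pics/w7b.png

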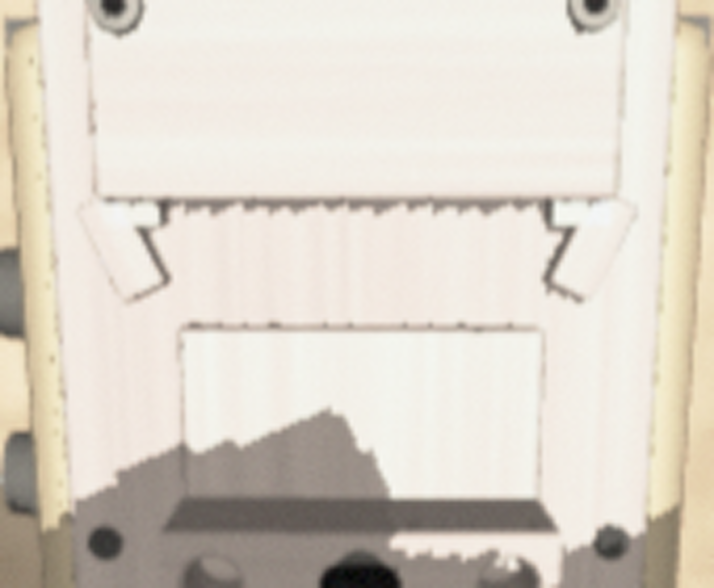

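View pics/s7b.png

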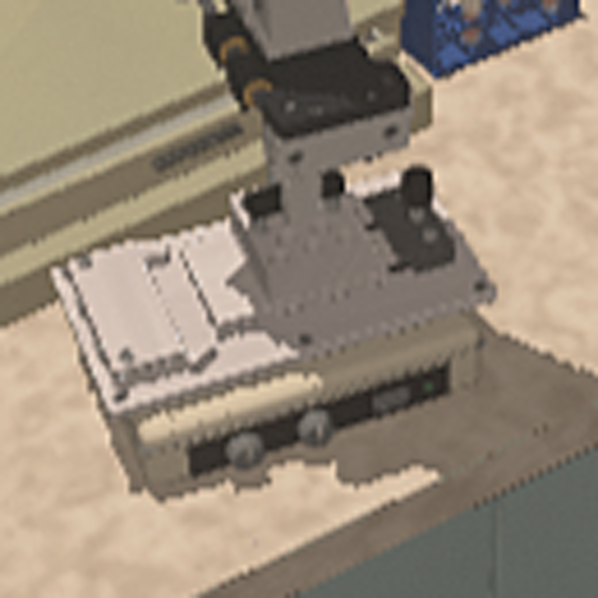

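>>> move_arm([
  [-0.9, 2, 0, 0, -1],
  [0, 2, 0, 0, -1],
  [0, 1, 0, 0, -1],
  [0, 0, 0, 0, -1],
  [0, 0, 0, 0, -1],
])

```text
time: 8.05
tcp_pos: [0.5199, -0.0199, 0.107]
tool_rot: [[0.917, -0.006, 0.399], [-0.399, 0.002, 0.917], [-0.007, -1.0, -0.0]]
ft_force: [0.0, -0.2, -5.4]
opening: 0.0114
```

```bash
python3 -c "
from h import *
np.set_printoptions(precision=4,suppress=True)
plan([.5204,-.0189,.106],-.409,1)"
```

```text
t 8.05 now [ 0.5199 -0.0199  0.107 ] a -0.4105 d [ 0.0005  0.001  -0.001 ] da 0.0015 F [ 0.0069 -0.2244 -5.4334] M [-0.0343 -0.0265  0.0259] open 0.011419520994389035 tilt [-0.0062  0.0025 -1.    ]
[0.1, 1.0, 1.1, np.float64(-0.0015)]
```

>>> move_arm([
  [0, 0.5, 0, 0, -1],
  [0, 0.5, 0, 0, -1],
  [0, 0, 0, 0, -1],
  [0, 0, 0, 0, -1],
  [0, 0, 0, 0, -1],
])

```text
time: 8.68
tcp_pos: [0.52, -0.0199, 0.1061]
tool_rot: [[0.917, -0.006, 0.399], [-0.399, 0.002, 0.917], [-0.006, -1.0, -0.0]]
ft_force: [-1.0, 0.7, -4.8]
opening: 0.0115
```

>>> move_arm([
  [0, 0.5, 0, 0, -1],
  [0, 0.5, 0, 0, -1],
  [0, 0, 0, 0, -1],
  [0, 0, 0, 0, -1],
  [0, 0, 0, 0, -1],
])

```text
time: 9.3
tcp_pos: [0.5199, -0.0199, 0.106]
tool_rot: [[0.917, -0.006, 0.399], [-0.399, 0.002, 0.917], [-0.006, -1.0, -0.001]]
ft_force: [-1.1, -0.0, -0.4]
opening: 0.0115
```

>>> move_arm([
  [0, 0, 3, 0, -1],
  [0, 0, 3, 0, -1],
  [0, 0, 3, 0, -1],
  [0, 0, 3, 0, -1],
  [0, 0, 0, 0, -1],
])

```text
time: 9.93
tcp_pos: [0.5254, -0.008, 0.106]
tool_rot: [[0.917, -0.005, 0.399], [-0.399, 0.002, 0.917], [-0.006, -1.0, -0.0]]
ft_force: [-0.0, -0.1, -3.0]
opening: 0.0115
```

```bash
python3 -c "
from h import *
from bench import r
np.set_printoptions(precision=4,suppress=True)
c=r.camera('wrist');save(c,'w8')
cv2.imwrite('pics/w8b.png',cv2.resize(c['img'][60:200,170:340,::-1],None,fx=4.2,fy=4.2,interpolation=cv2.INTER_CUBIC))
plan([.52+.0399,-.0199+.0917,.106],-.409,1)"
```

```text
t 9.975 now [ 0.5254 -0.0081  0.106 ] a -0.4105 d [ 0.0345  0.0799 -0.    ] da 0.0015 F [ 1.3208 -0.6373 -3.1545] M [ 0.1854 -0.1954  0.0151] open 0.011509061731585033 tilt [-0.0053  0.0019 -1.    ]
[-0.2, 0.0, 87.0, np.float64(-0.0015)]
```

View pics/w8b.png

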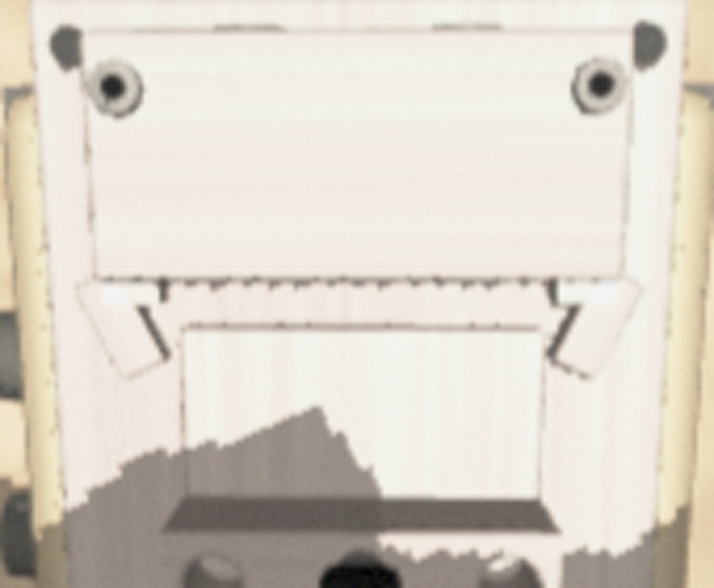

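>>> move_arm([
  [-0.4, 0, 2, 0, -1],
  [0, 0, 2.5, 0, -1],
  [0, 0, 2.5, 0, -1],
  [0, 0, 2, 0, -1],
  [0, 0, 0, 0, -1],
])

```text
time: 10.6
tcp_pos: [0.5288, 0.0007, 0.106]
tool_rot: [[0.917, -0.005, 0.399], [-0.399, 0.002, 0.917], [-0.006, -1.0, -0.001]]
ft_force: [0.8, 0.4, -2.2]
opening: 0.0118
```

```bash
python3 -c "
from h import *
np.set_printoptions(precision=4,suppress=True)
plan([.5263+.0064*.3987,-.0065+.0064*.917,.106],-.409,1)"
```

```text
t 10.6 now [0.5288 0.0007 0.106 ] a -0.4108 d [ 0.0001 -0.0013 -0.    ] da 0.0018 F [ 0.8391  0.4155 -2.2452] M [-0.0272 -0.1729 -0.0345] open 0.011781734254966685 tilt [-0.0055  0.0017 -1.    ]
[0.6, 0.0, -1.2, np.float64(-0.0018)]
```

>>> move_arm([
  [0, 0, 1, 0, -1],
  [0, 0, 1, 0, -1],
  [0, 0, 1, 0, -1],
  [0, 0, 1, 0, -1],
  [0, 0, 0, 0, -1],
])

```text
time: 11.22
tcp_pos: [0.5305, 0.0044, 0.106]
tool_rot: [[0.917, -0.006, 0.4], [-0.4, 0.002, 0.917], [-0.006, -1.0, -0.001]]
ft_force: [-0.2, -0.2, -2.6]
opening: 0.0117
```

>>> move_arm([
  [0, 0, 0.8, 0, -1],
  [0, 0, 0.8, 0, -1],
  [0, 0, 0.8, 0, -1],
  [0, 0, 0.8, 0, -1],
  [0, 0, 0.8, 0, -1],
])

```text
time: 11.85
tcp_pos: [0.5321, 0.0082, 0.106]
tool_rot: [[0.917, -0.006, 0.4], [-0.4, 0.001, 0.917], [-0.006, -1.0, -0.001]]
ft_force: [-1.0, -0.8, -2.9]
opening: 0.0117
```

>>> move_arm([
  [0, 0, 0.8, 0, -1],
  [0, 0, 0.8, 0, -1],
  [0, 0, 0.8, 0, -1],
  [0, 0, 0.8, 0, -1],
  [0, 0, 0.8, 0, -1],
])

```text
time: 12.48
tcp_pos: [0.5338, 0.0121, 0.106]
tool_rot: [[0.917, -0.006, 0.4], [-0.4, 0.001, 0.917], [-0.006, -1.0, -0.001]]
ft_force: [-0.2, -1.2, -1.7]
opening: 0.0112
```

>>> move_arm([
  [0, 0, 0.8, 0, -1],
  [0, 0, 0.8, 0, -1],
  [0, 0, 0.8, 0, -1],
  [0, 0, 0.8, 0, -1],
  [0, 0, 0.8, 0, -1],
])

```text
time: 13.1
tcp_pos: [0.5347, 0.0135, 0.1061]
tool_rot: [[0.916, -0.008, 0.401], [-0.401, -0.002, 0.916], [-0.006, -1.0, -0.005]]
ft_force: [-4.0, -4.9, 2.8]
opening: 0.0112
```

>>> move_arm([
  [0, 0, 0.4, 0, -1],
  [0, 0, 0.4, 0, -1],
  [0, 0, 0.3, 0, -1],
  [0, 0, 0.3, 0, -1],
  [0, 0, 0.3, 0, -1],
])

```text
time: 13.72
tcp_pos: [0.5347, 0.0135, 0.1062]
tool_rot: [[0.916, -0.009, 0.402], [-0.402, -0.004, 0.916], [-0.007, -1.0, -0.007]]
ft_force: [-3.8, -4.1, 0.6]
opening: 0.0117
```

>>> move_arm([
  [0, 0, 0.6, 0, -1],
  [0, 0, 0.6, 0, -1],
  [0, 0, 0.6, 0, -1],
  [0, 0, 0.5, 0, -1],
  [0, 0, 0.5, 0, -1],
])

```text
time: 14.35
tcp_pos: [0.5348, 0.0137, 0.1064]
tool_rot: [[0.915, -0.012, 0.403], [-0.403, -0.007, 0.915], [-0.008, -1.0, -0.012]]
ft_force: [-2.3, -5.9, 2.5]
opening: 0.0115
```

```bash
python3 -c "
from h import *
from bench import r
np.set_printoptions(precision=4,suppress=True)
c=r.camera('wrist');save(c,'w9')
cv2.imwrite('pics/w9b.png',cv2.resize(c['img'][60:200,170:340,::-1],None,fx=4.2,fy=4.2,interpolation=cv2.INTER_CUBIC))
plan([.5263+.0064*.3987,-.0065+.0064*.917,.106],-.409,1)"
```

```text
t 14.4 now [0.5348 0.0137 0.1064] a -0.4153 d [-0.0059 -0.0143 -0.0004] da 0.0063 F [-3.3412 -6.1162  2.5234] M [-1.2501  0.7615  0.1242] open 0.011465588475371448 tilt [-0.0119 -0.0075 -0.9999]
[0.4, 0.4, -15.5, np.float64(-0.0063)]
```

View pics/w9b.png

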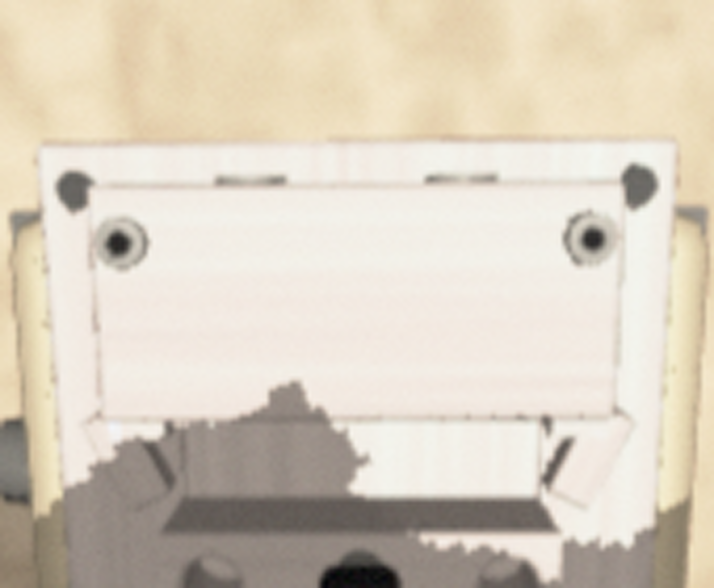

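>>> move_arm([
  [0, 0, 0.2, 0, -1],
  [0, 0, 0, 0, -0.7],
  [0, 0, 0, 0, -0.5],
  [0, 0, 0, 0, -0.4],
  [0, 0, 0, 0, -0.4],
])

```text
time: 15.02
tcp_pos: [0.5356, 0.015, 0.1069]
tool_rot: [[0.915, -0.01, 0.403], [-0.403, -0.006, 0.915], [-0.007, -1.0, -0.01]]
ft_force: [-0.6, -0.1, 0.6]
opening: 0.0282
```

```bash
python3 -c "
from h import *
from bench import r
np.set_printoptions(precision=4,suppress=True)
c=r.camera('wrist');save(c,'w10')
cv2.imwrite('pics/w10b.png',cv2.resize(c['img'][60:200,170:340,::-1],None,fx=4.2,fy=4.2,interpolation=cv2.INTER_CUBIC))
plan([.5263+.0064*.3987,-.0065+.0064*.917,.106],-.409,1)"
```

```text
t 15.075 now [0.5356 0.015  0.1068] a -0.4145 d [-0.0068 -0.0156 -0.0008] da 0.0055 F [ 0.559  -0.4453 -0.0045] M [-0.0231 -0.0078 -0.0182] open 0.028229481632709004 tilt [-0.0102 -0.0063 -0.9999]
[0.1, 0.8, -17.0, np.float64(-0.0055)]
```

View pics/w10b.png

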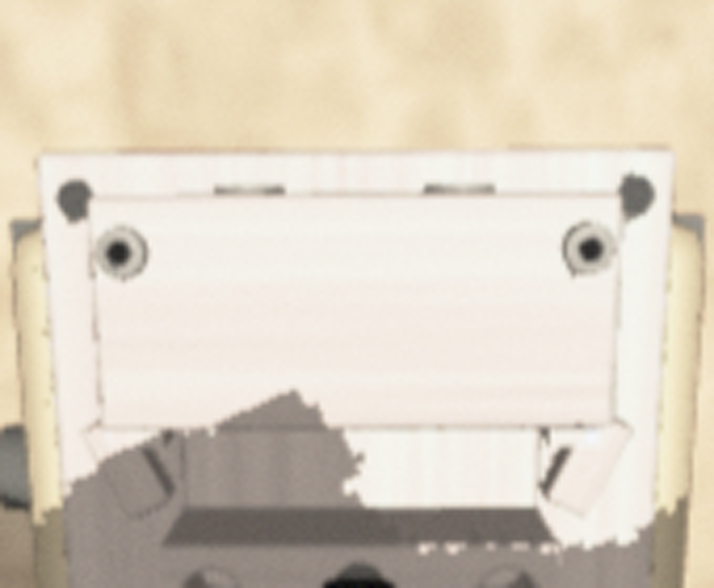

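```bash
python3 -c "
from h import *
c=load('w10')['img']
def z(x0,n,y0=150,h=50,w=60):
    a=c[y0:y0+h,x0:x0+w,::-1].astype(float); a=np.clip((a-60)*1.3,0,255)
    return cv2.resize(a.astype(np.uint8),None,fx=13,fy=12,interpolation=cv2.INTER_CUBIC)[:, :390]
cv2.imwrite('pics/f10.png',np.hstack([z(190,0),z(285,0)]))
"
```

```text
(no output)
```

View pics/f10.png

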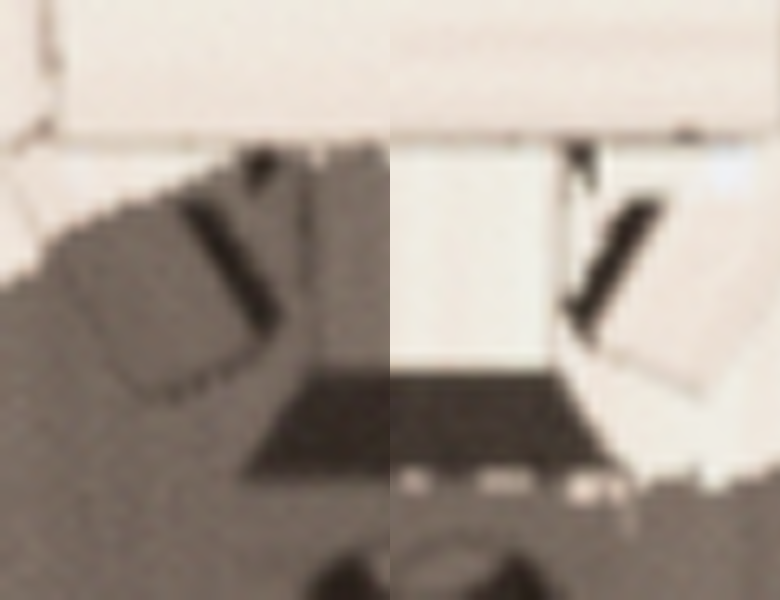

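```bash
python3 -c "
from h import *
np.set_printoptions(precision=4,suppress=True)
g=lambda p:((p[0]+.5)/4.2-.5+170,(p[1]+.5)/4.2-.5+60)
ey=np.array([.3987,.917]);ex=np.array([.917,-.3987])
def edge(c,lo,hi):
    im=c['img'].astype(float).sum(2)[:,240:300]
    p=im.mean(1); d=np.diff(p); return lo+np.argmin(d[lo:hi]),d[lo:hi].round(0)
for n in ['w9','w10']:
    c=load(n)
    im=c['img'].astype(float).sum(2)
    # body/plate junction in columns 265-295 (lit part): bright to dark
    j=[]
    for u in range(268,292):
        col=im[165:195,u]; d=np.diff(col); k=np.argmin(d); 
        s=d[max(k-1,0):k+2]; j.append(165+k+.5+ (s*np.array([-1,0,1])).sum()/s.sum())
    vj=np.median(j)
    rows=(415,) if n=='w9' else (427,)
    lp=plane(c,*g((359,rows[0])),.082)[:2]; bp=plane(c,280,vj,.074)[:2]
    print(n,vj,'lip y',lp@ey,'body front y',bp@ey,(lp-bp)@ey)
"
```

```text
w9 178.18265900475788 lip y 0.2684241693841804 body front y 0.2518794792868846 0.01654469009729582
w10 180.3609175191816 lip y 0.26784809589956754 body front y 0.2516683191371121 0.016179776762455425
```

>>> move_arm([
  [0, 0, 0, 0, -1],
  [0, 0, 0, 0, -1],
  [0, 0, 0, 0, -1],
  [0, 0, 0, 0, -1],
  [-0.5, -0.5, 0, 0, -1],
], newtons=50)

```text
time: 15.7
tcp_pos: [0.5348, 0.0152, 0.1071]
tool_rot: [[0.915, -0.011, 0.403], [-0.403, -0.006, 0.915], [-0.007, -1.0, -0.01]]
ft_force: [1.2, 0.0, -6.4]
opening: 0.0114
```

>>> move_arm([
  [-0.4, -0.4, 0, 0, -1],
  [0, 0, 0, 0, -1],
  [0, 0, 0, 0, -1],
  [0, 0, 0, 0, -1],
  [0, 0, 0, 0, -1],
])

```text
time: 16.32
tcp_pos: [0.5339, 0.0153, 0.107]
tool_rot: [[0.915, -0.012, 0.403], [-0.403, -0.006, 0.915], [-0.009, -1.0, -0.011]]
ft_force: [0.4, -0.5, -5.6]
opening: 0.0117
```

>>> move_arm([
  [0, 0, 0.6, 0, -1],
  [0, 0, 0.6, 0, -1],
  [0, 0, 0.6, 0, -1],
  [0, 0, 0.6, 0, -1],
  [0, 0, 0.6, 0, -1],
])

```text
time: 16.95
tcp_pos: [0.5345, 0.0163, 0.1071]
tool_rot: [[0.915, -0.014, 0.404], [-0.404, -0.009, 0.915], [-0.009, -1.0, -0.014]]
ft_force: [-3.3, -5.1, 0.0]
opening: 0.0114
```

>>> move_arm([
  [0, 0, 0.6, 0, -1],
  [0, 0, 0.6, 0, -1],
  [0, 0, 0.5, 0, -1],
  [0, 0, 0, 0, -1],
  [0, 0, 0, 0, -1],
])

```text
time: 17.58
tcp_pos: [0.5346, 0.0163, 0.1072]
tool_rot: [[0.914, -0.015, 0.405], [-0.405, -0.011, 0.914], [-0.01, -1.0, -0.016]]
ft_force: [-1.7, -2.5, -2.1]
opening: 0.0116
```

```bash
python3 -c "
from h import *
from bench import r
np.set_printoptions(precision=4,suppress=True)
plan([.534,.015,.106],-.409,1)"
```

```text
t 17.575 now [0.5346 0.0163 0.1072] a -0.4169 d [-0.0006 -0.0013 -0.0012] da 0.0079 F [-1.728  -2.5088 -2.1115] M [-0.6488  0.3316  0.0963] open 0.01162287439149957 tilt [-0.0153 -0.0109 -0.9998]
[0.0, 1.2, -1.5, np.float64(-0.0079)]
```

>>> move_arm([
  [0, 0, -0.3, 0, -1],
  [0, 0, 0, 0, -1],
  [0, 0, 0, 0, -1],
  [0, 0, 0, 0, -1],
  [0, 0, 0, 0, -1],
])

```text
time: 18.2
tcp_pos: [0.5345, 0.0162, 0.1072]
tool_rot: [[0.914, -0.015, 0.405], [-0.405, -0.011, 0.914], [-0.01, -1.0, -0.016]]
ft_force: [-1.4, -1.9, -3.2]
opening: 0.0114
```

>>> move_arm([
  [0, 0, 0, 0, -0.6],
  [0, 0, 0, 0, -0.4],
  [0, 0, 0, 0, -0.2],
  [0, 0, 0, 0, -0.1],
  [0, -5, 0, 0, -0.1],
])

```text
time: 18.82
tcp_pos: [0.5355, 0.0173, 0.1129]
tool_rot: [[0.915, -0.013, 0.404], [-0.404, -0.01, 0.915], [-0.008, -1.0, -0.014]]
ft_force: [-0.3, 0.3, -0.8]
opening: 0.0426
```

>>> move_arm([
  [0, -15, 0, 0, -0.1],
  [0, -25, 0, 0, -0.1],
  [0, -25, 0, 0, -0.1],
  [0, -15, -15, 0, -0.1],
  [0, 0, -15, 0, -0.1],
])

```text
time: 19.45
tcp_pos: [0.5251, -0.0087, 0.2005]
tool_rot: [[0.916, -0.01, 0.402], [-0.402, -0.009, 0.916], [-0.005, -1.0, -0.012]]
ft_force: [0.1, -0.4, 0.3]
opening: 0.0423
```

```bash
python3 -c "
from h import *
from bench import r
np.set_printoptions(precision=4,suppress=True)
c=r.camera('wrist');save(c,'w11')
cv2.imwrite('pics/w11b.png',cv2.resize(c['img'][:,:,::-1],(800,600),interpolation=cv2.INTER_CUBIC))
plan([.49,-.09,.18],-.409,5)"
```

```text
t 19.5 now [ 0.5242 -0.0107  0.1997] a -0.4156 d [-0.0342 -0.0793 -0.0197] da 0.0066 F [ 1.0005 -2.7201  0.8543] M [-0.1861 -0.112  -0.0409] open 0.04227780455952697 tilt [-0.011  -0.0097 -0.9999]
[0.2, 3.9, -17.3, np.float64(-0.0013)]
[0.1, 3.9, -17.3, np.float64(-0.0013)]
[0.1, 3.9, -17.3, np.float64(-0.0013)]
[0.1, 3.9, -17.3, np.float64(-0.0013)]
[0.1, 3.9, -17.3, np.float64(-0.0013)]
```

View pics/w11b.png

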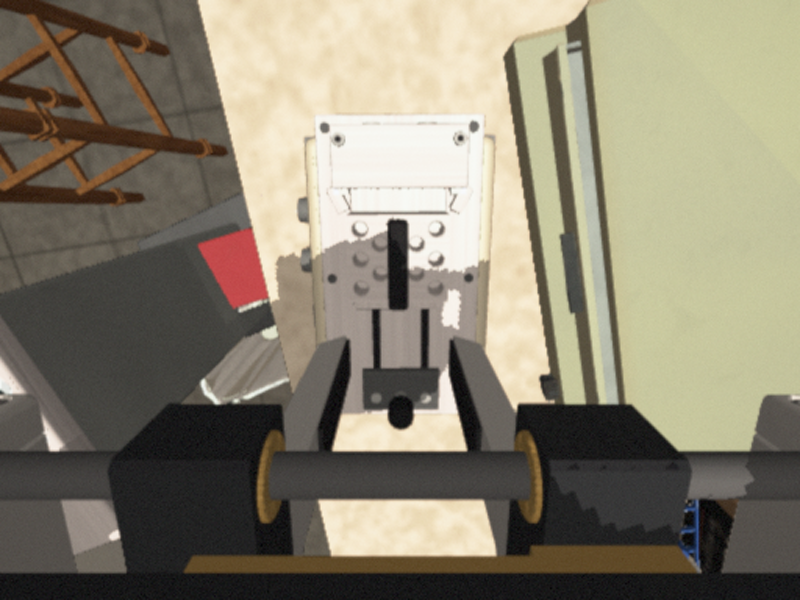

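```bash
python3 -c "
from h import *
np.set_printoptions(precision=4,suppress=True)
c=load('w11');C=np.array([.5263,-.0065]);ey=np.array([.3987,.917]);ex=np.array([.917,-.3987])
im=c['img'].astype(int).sum(2); m=(im<100).astype(np.uint8);m[:245]=0;m[285:]=0;m[:,240:]*=1;m[:,:240]=0;m[:,275:]=0
n,l,st,ce=cv2.connectedComponentsWithStats(m);print(st[1:],ce[1:])
k=lambda p:((p[0]+.5)*.64-.5,(p[1]+.5)*.64-.5)
for nm,p,z in [('knob',(401,409),.1145),('handleF',(398,220),.124),('handleB',(398,309),.124),('toe',(401,369),.082),('lipL',(330,185),.082),('lipR',(468,187),.082),('tiplineL',(351,213),.074),('tiplineR',(447,213),.074),('bodyback',(400,305),.1)]:
    q=plane(c,*k(p),z)[:2]; print(nm,q,'sh',(q-C)@ex,(q-C)@ey)
"
```

```text
[[249 254  15  20 241]] [[255.9461 262.8672]]
knob [ 0.4959 -0.0783] sh 0.0008117193101173562 -0.07798486535227822
handleF [0.5447 0.037 ] sh -0.00046797630854963305 0.04722297596160683
handleB [ 0.5234 -0.0113] sh -0.0007323181566759484 -0.005581410234799732
toe [ 0.5014 -0.0658] sh 0.000787092171531726 -0.06429931023233151
lipL [0.5114 0.0712] sh -0.04469253441730404 0.06530784508299532
lipR [0.5925 0.0342] sh 0.04447620117790985 0.06368874961668505
tiplineL [0.515  0.0493] sh -0.0326109878362393 0.04665300099591889
tiplineR [0.5743 0.0233] sh 0.032120396336890955 0.04641175031326042
bodyback [ 0.5225 -0.0162] sh 0.0003440061052113357 -0.010385747752233403
```

>>> move_arm([
  [0, 0, -20, -0.001, -1],
  [0, 0, -22, -0.001, -1],
  [0, 0, -22, -0.001, -1],
  [0, 5, -20, -0.001, -1],
  [0, 10, -15, 0, -1],
])

```text
time: 20.12
tcp_pos: [0.4817, -0.104, 0.1839]
tool_rot: [[0.917, -0.013, 0.4], [-0.4, -0.009, 0.917], [-0.008, -1.0, -0.013]]
ft_force: [0.8, 0.3, -0.7]
opening: 0.0003
```

```bash
python3 -c "
from h import *
from bench import r
np.set_printoptions(precision=4,suppress=True)
c=r.camera('wrist');save(c,'w12')
cv2.imwrite('pics/w12b.png',cv2.resize(c['img'][:,:,::-1],(800,600),interpolation=cv2.INTER_CUBIC))
plan([.4804,-.1120,.14],-.409,3)"
```

```text
t 20.175 now [ 0.4803 -0.1056  0.1825] a -0.4131 d [ 0.0001 -0.0064 -0.0425] da 0.0041 F [-0.4798 -2.8003 -1.9446] M [-0.1874  0.0388 -0.0037] open 0.000545905176679022 tilt [-0.0152 -0.009  -0.9998]
[0.9, 14.2, -1.9, np.float64(-0.0014)]
[0.9, 14.2, -1.9, np.float64(-0.0014)]
[0.9, 14.2, -1.9, np.float64(-0.0014)]
```

View pics/w12b.png

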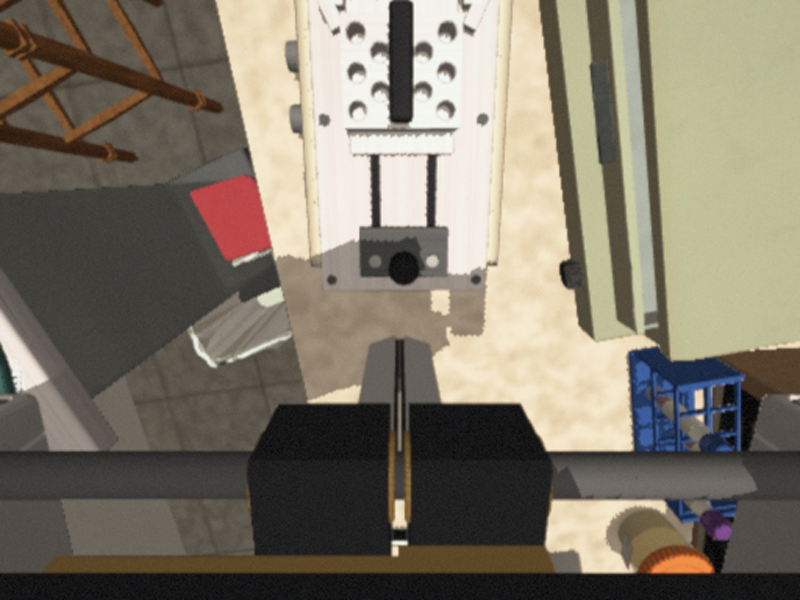

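```bash
python3 -c "
from h import *
np.set_printoptions(precision=4,suppress=True)
c=load('w12');C=np.array([.5263,-.0065]);ey=np.array([.3987,.917]);ex=np.array([.917,-.3987])
k=lambda p:((p[0]+.5)*.64-.5,(p[1]+.5)*.64-.5)
for nm,p,z in [('knob',(404,267.5),.1145),('ledge',(401,154),.074),('toe',(403,228),.082),('s1',(324,119),.066),('s2',(482,119),.066),('s3',(332,280),.066),('s4',(476,280),.066)]:
    q=plane(c,*k(p),z)[:2]; print(nm,q,'sh',(q-C)@ex,(q-C)@ey)
"
```

```text
knob [ 0.4937 -0.0834] sh 0.0008190604559084003 -0.08353982040157604
ledge [ 0.517  -0.0253] sh -0.0010390817184868014 -0.020930871822228483
toe [ 0.5004 -0.0665] sh 0.00021734978383255166 -0.06533576084468692
s1 [0.4815 0.0131] sh -0.04889139852711061 0.00015601003295702073
s2 [ 0.5713 -0.0262] sh 0.04909994330420063 -0.00011908752566573011
s3 [ 0.441  -0.0815] sh -0.04832602695483407 -0.10275714620004148
s4 [ 0.5312 -0.1206] sh 0.049982904832913566 -0.10272654749209792
```

>>> move_arm([
  [1, 15, -2, 0, -1],
  [1, 22, -2, 0, -1],
  [1, 25, -2, -0.002, -1],
  [0, 20, 0, -0.002, -1],
  [0, 0, 0, 0, -1],
])

```text
time: 20.8
tcp_pos: [0.4791, -0.1104, 0.0939]
tool_rot: [[0.919, -0.018, 0.395], [-0.395, -0.007, 0.919], [-0.014, -1.0, -0.013]]
ft_force: [0.4, -0.6, 0.2]
opening: 0.0006
```

```bash
python3 -c "
from h import *
np.set_printoptions(precision=4,suppress=True)
C=np.array([.5263,-.0065]);ey=np.array([.3987,.917]);ex=np.array([.917,-.3987])
g=C-.105*ey+.0004*ex
plan([g[0],g[1],.094],-.409,2)"
```

```text
t 20.8 now [ 0.4791 -0.1104  0.0939] a -0.4062 d [0.0057 0.0074 0.0001] da -0.0028 F [ 0.4148 -0.5531  0.2489] M [-0.033  -0.0647 -0.0153] open 0.0006321879735060558 tilt [-0.0176 -0.0066 -0.9998]
[1.2, -0.0, 4.5, np.float64(0.0014)]
[1.2, -0.0, 4.5, np.float64(0.0014)]
```

>>> move_arm([
  [1.2, 0, 4, 0.002, -1],
  [1.2, 0, 3, 0, -1],
  [0, 0, 2.5, 0, -1],
  [0, 0, 2.5, 0, -1],
  [0, 0, 2.5, 0, -1],
])

```text
time: 21.42
tcp_pos: [0.4878, -0.0982, 0.095]
tool_rot: [[0.918, -0.017, 0.397], [-0.397, -0.009, 0.918], [-0.012, -1.0, -0.015]]
ft_force: [-1.9, -4.6, -3.1]
opening: 0.0003
```

>>> move_arm([
  [0, 0, 2.5, 0, -1],
  [0, 0, 2.5, 0, -1],
  [0, 0, 2.5, 0, -1],
  [0, 0, 2.5, 0, -1],
  [0, 0, 2.5, 0, -1],
])

```text
time: 22.05
tcp_pos: [0.4914, -0.0898, 0.095]
tool_rot: [[0.916, -0.019, 0.4], [-0.401, -0.013, 0.916], [-0.012, -1.0, -0.02]]
ft_force: [-0.8, -5.1, -2.3]
opening: 0.0002
```

>>> move_arm([
  [0, 0, 3.5, 0, -1],
  [0, 0, 3.5, 0, -1],
  [0, 0, 3.5, 0, -1],
  [0, 0, 3.5, 0, -1],
  [0, 0, 3.5, 0, -1],
])

```text
time: 22.68
tcp_pos: [0.4969, -0.0771, 0.0951]
tool_rot: [[0.915, -0.022, 0.404], [-0.404, -0.018, 0.914], [-0.013, -1.0, -0.025]]
ft_force: [-2.1, -4.6, -1.5]
opening: 0.0001
```

```bash
python3 -c "
from h import *
from bench import r
np.set_printoptions(precision=4,suppress=True)
c=r.camera('wrist');save(c,'w13')
cv2.imwrite('pics/w13b.png',cv2.resize(c['img'][:,:,::-1],(800,600),interpolation=cv2.INTER_CUBIC))
C=np.array([.5263,-.0065]);ey=np.array([.3987,.917]);ex=np.array([.917,-.3987])
g=C-.052*ey+.0005*ex
plan([g[0],g[1],.094],-.409,1)"
```

```text
t 22.725 now [ 0.497  -0.0767  0.0951] a -0.4158 d [ 0.009   0.0223 -0.0011] da 0.0068 F [-1.5767 -4.2453 -1.3566] M [-1.051   0.3529 -0.0086] open 0.0005825557526922654 tilt [-0.0219 -0.0175 -0.9996]
[-0.8, 1.1, 24.0, np.float64(-0.0068)]
```

View pics/w13b.png

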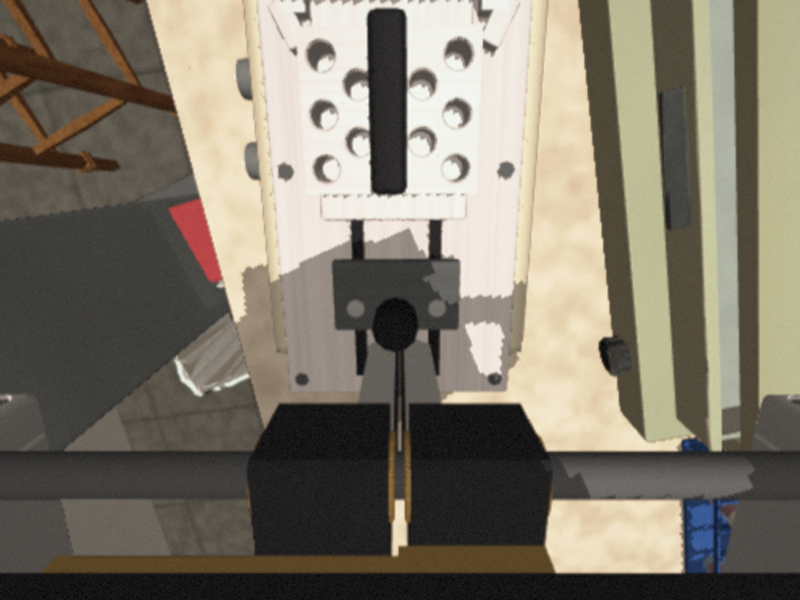

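```bash
python3 -c "
from h import *
np.set_printoptions(precision=4,suppress=True)
c=load('w13');C=np.array([.5263,-.0065]);ey=np.array([.3987,.917]);ex=np.array([.917,-.3987])
k=lambda p:((p[0]+.5)*.64-.5,(p[1]+.5)*.64-.5)
for nm,p,z in [('ledge',(394,219),.074),('toe',(396,260),.082),('s1',(286,171),.066),('s2',(506,170),.066)]:
    q=plane(c,*k(p),z)[:2]; print(nm,q,'sh',(q-C)@ex,(q-C)@ey)
"
```

```text
ledge [ 0.5178 -0.0252] sh -0.0003414683428179162 -0.020568529355348832
toe [ 0.5119 -0.041 ] sh 0.0005618814388328356 -0.03733244569855751
s1 [0.4817 0.0129] sh -0.048666379060462776 4.055568638284024e-05
s2 [ 0.5716 -0.0264] sh 0.04942608860753008 -0.00016054048584015652
```

>>> move_arm([
  [0, 0, 3.5, -0.001, -1],
  [0, 0, 3.5, -0.001, -1],
  [0, 0, 3.5, -0.001, -1],
  [0, 0, 3.5, -0.001, -1],
  [0, 0, 3, -0.001, -1],
])

```text
time: 23.35
tcp_pos: [0.5026, -0.0639, 0.0951]
tool_rot: [[0.915, -0.024, 0.402], [-0.402, -0.021, 0.915], [-0.014, -0.999, -0.029]]
ft_force: [-1.9, -4.2, -1.2]
opening: 0.0005
```

>>> move_arm([
  [0, 0, 2, 0, -1],
  [0, 0, 2, 0, -1],
  [0, 0, 2, 0, -1],
  [0, 0, 2, 0, -1],
  [0, 0, 1.5, 0, -1],
])

```text
time: 23.98
tcp_pos: [0.5051, -0.058, 0.0951]
tool_rot: [[0.914, -0.027, 0.404], [-0.405, -0.025, 0.914], [-0.014, -0.999, -0.034]]
ft_force: [-2.5, -4.5, -1.6]
opening: 0.0004
```

```bash
python3 -c "
from h import *
from bench import r
np.set_printoptions(precision=4,suppress=True)
c=r.camera('wrist');save(c,'w14')
cv2.imwrite('pics/w14b.png',cv2.resize(c['img'][:,:,::-1],(800,600),interpolation=cv2.INTER_CUBIC))
C=np.array([.5263,-.0065]);ey=np.array([.3987,.917]);ex=np.array([.917,-.3987])
g=C-.052*ey+.0005*ex
plan([g[0],g[1],.094],-.409,1)"
```

```text
t 24.025 now [ 0.5051 -0.0578  0.0951] a -0.4165 d [ 0.0009  0.0035 -0.0011] da 0.0075 F [-1.5585 -4.3473 -1.2714] M [-1.1107  0.3459  0.0283] open 7.594518642307788e-05 tilt [-0.0266 -0.0249 -0.9993]
[-0.6, 1.1, 3.5, np.float64(-0.0075)]
```

View pics/w14b.png

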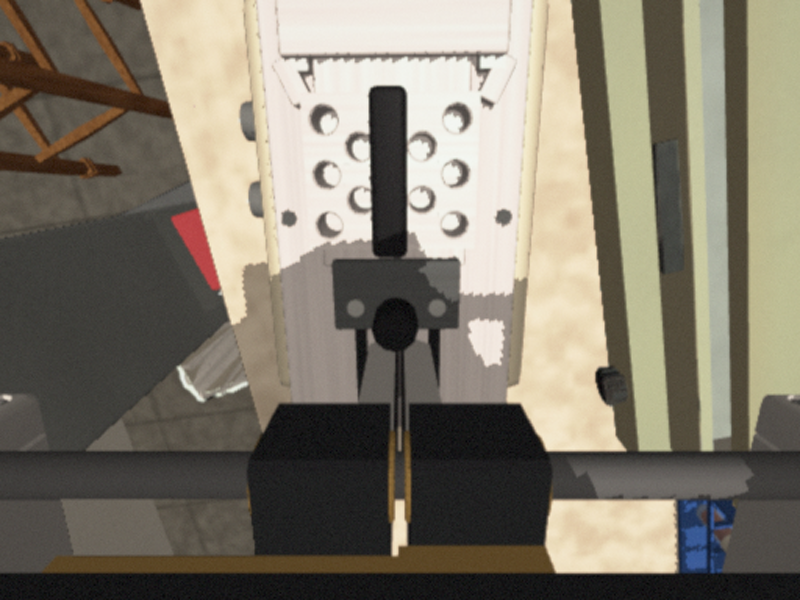

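>>> move_arm([
  [0, 0, 1.3, 0, -1],
  [0, 0, 1.3, 0, -1],
  [0, 0, 1.3, 0, -1],
  [0, 0, 1.3, 0, -1],
  [0, 0, 1.3, 0, -1],
])

```text
time: 24.65
tcp_pos: [0.5065, -0.0545, 0.0951]
tool_rot: [[0.913, -0.029, 0.406], [-0.407, -0.028, 0.913], [-0.015, -0.999, -0.037]]
ft_force: [-2.5, -7.8, -0.2]
opening: 0.0005
```

>>> move_arm([
  [0, 0, 1.2, 0, -1],
  [0, 0, 1.2, 0, -1],
  [0, 0, 1.2, 0, -1],
  [0, 0, 1.2, 0, -1],
  [0, 0, 1.2, 0, -1],
])

```text
time: 25.28
tcp_pos: [0.5065, -0.0545, 0.0952]
tool_rot: [[0.911, -0.033, 0.41], [-0.411, -0.034, 0.911], [-0.016, -0.999, -0.045]]
ft_force: [-4.4, -8.3, 1.3]
opening: 0.0004
```

```bash
python3 -c "
from h import *
from bench import r
np.set_printoptions(precision=4,suppress=True)
c=r.camera('wrist');save(c,'w15')
cv2.imwrite('pics/w15b.png',cv2.resize(c['img'][:,:,::-1],(800,600),interpolation=cv2.INTER_CUBIC))
plan([.5065,-.0545,.094],-.409,1)
a=load('w14');k=lambda p:((p[0]+.5)*.64-.5,(p[1]+.5)*.64-.5)
"
```

```text
t 25.325 now [ 0.5065 -0.0546  0.0952] a -0.424 d [ 0.      0.0001 -0.0012] da 0.015 F [-4.5796 -7.9609  1.8698] M [-1.8998  0.8829  0.0217] open 0.0005719819236866418 tilt [-0.0336 -0.0344 -0.9988]
[-0.0, 1.2, 0.1, np.float64(-0.015)]
```

View pics/w15b.png

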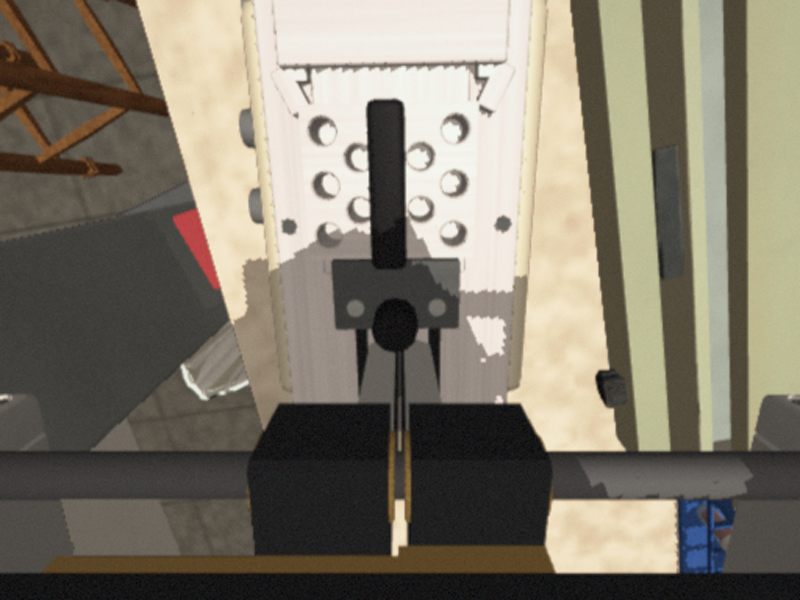

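>>> move_arm([
  [0, 0, 1.6, 0, -1],
  [0, 0, 1.6, 0, -1],
  [0, 0, 1.6, 0, -1],
  [0, 0, 1.6, 0, -1],
  [0, 0, 1.6, 0, -1],
])

```text
time: 25.95
tcp_pos: [0.5064, -0.0545, 0.0952]
tool_rot: [[0.909, -0.04, 0.416], [-0.417, -0.043, 0.908], [-0.019, -0.998, -0.056]]
ft_force: [-5.4, -10.2, 3.8]
opening: 0.0005
```

```bash
cat > t.py <<'E'
from h import *
import sys
np.set_printoptions(precision=4,suppress=True)
C=np.array([.5263,-.0065]);ey=np.array([.3987,.917]);ex=np.array([.917,-.3987])
def hole(c,p,z,rad=9,th=None):
    u,v=[x*.64 for x in p]; u0,v0=int(u)-rad,int(v)-rad
    im=c['img'].astype(float).sum(2)[v0:v0+2*rad+1,u0:u0+2*rad+1]
    w=np.clip(np.median(im)-80-im,0,None)
    yy,xx=np.mgrid[:w.shape[0],:w.shape[1]]
    uu,vv=(w*xx).sum()/w.sum()+u0,(w*yy).sum()/w.sum()+v0
    q=plane(c,uu,vv,z)[:2]; return np.array([(q-C)@ex,(q-C)@ey])*1000
def handle(c,col,lo,hi):
    im=c['img'].astype(float).sum(2); u=int(col*.64); r=im[int(lo*.64):int(hi*.64),u-4:u+5].mean(1); d=np.diff(r)
    i=np.argmin(d); s=d[i-1:i+2]; f=i+(s@[-1,0,1])/s.sum(); v=int(lo*.64)+f+.5
    q=plane(c,u,v,.124)[:2]; return (q-C)@ey*1000
def handleb(c,col,lo,hi):
    im=c['img'].astype(float).sum(2); u=int(col*.64); r=im[int(lo*.64):int(hi*.64),u-4:u+5].mean(1); d=np.diff(r)
    i=np.argmax(d); s=d[i-1:i+2]; f=i+(s@[-1,0,1])/s.sum(); v=int(lo*.64)+f+.5
    q=plane(c,u,v,.124)[:2]; return (q-C)@ey*1000
E
python3 - <<'E'
from t import *
from bench import r
c=r.camera('wrist');save(c,'w16')
cv2.imwrite('pics/w16b.png',cv2.resize(c['img'][:,:,::-1],(800,600),interpolation=cv2.INTER_CUBIC))
for n,s1,s2,hf,k in [('w14',(289,218),(504,217),(387,75,100),(397,325)),('w15',(289,227),(503,224),(385,88,115),(397,325)),('w16',(289,227),(503,224),(385,88,125),(397,325))]:
    c=load(n); print(n,hole(c,s1,.066),hole(c,s2,.066),'handle front',handle(c,*hf))
E
```

```text
w14 [-49.1885  -0.2283] [49.2046 -0.1325] handle front 46.74553567038577
w15 [-49.0615  -0.2114] [49.1994 -0.1243] handle front 46.81290613894279
w16 [-49.1488  -0.1785] [49.2174 -0.1297] handle front 46.92664512999425
```

View pics/w16b.png

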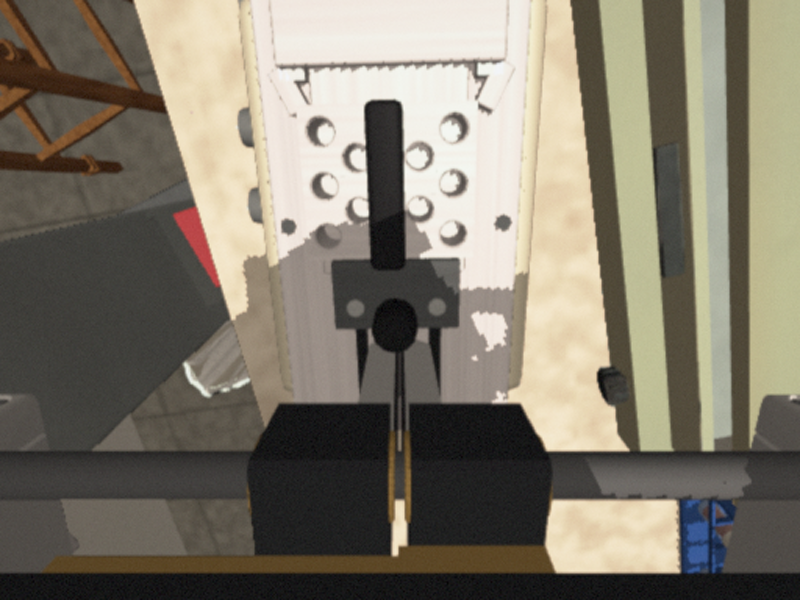

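```bash
python3 - <<'E'
from t import *
k=lambda p:((p[0]+.5)*.64-.5,(p[1]+.5)*.64-.5)
for n,toe,kn in [('w13',(396,260),0),('w14',(397,260),0),('w15',(397,259),0),('w16',(397,259.5),0)]:
    c=load(n)
    im=c['img'].astype(float).sum(2); 
    out=[]
    for u0 in (345,440):
        u=int(u0*.64); r=im[155:180,u-4:u+5].mean(1); d=np.diff(r); i=np.argmin(d); out.append(((plane(c,u,155+i+.5,.082)[:2]-C)@ey*1000).round(2))
    print(n,out,(plane(c,*k(toe),.082)[:2]-C)@ey)
c=load('w13'); print('w13',hole(c,(286,171),.066),hole(c,(506,170),.066),handle(c,387,3,30),handleb(c,387,180,205))
c=load('w12'); print('w12',hole(c,(324,119),.066),hole(c,(482,119),.066),handleb(c,401,110,130))
c=load('w11'); print('w11',hole(c,(332,278),.066,7),hole(c,(469,278),.066,7),handle(c,398,205,235))
c=load('w14'); print('w14 lip', [ (plane(c,*k((u,53.5)),.082)[:2]-C)@ey for u in (290,500)])
c=load('w15'); print('w15 lip', [ (plane(c,*k((u,66)),.082)[:2]-C)@ey for u in (290,500)])
for n,L,R in [('w14',(328,118),(457,116)),('w15',(324,129),(455,127)),('w16',(322,129),(455,127))]:
    c=load(n); a,b=hole(c,L,.100,11),hole(c,R,.100,11); print(n,'hole',a,b,'yaw',(b-a)[1]/(b-a)[0])
E
```

```text
w13 [np.float64(-36.75), np.float64(-35.53)] -0.03733244569855751
w14 [np.float64(-16.01), np.float64(-15.48)] -0.016595924857143382
w15 [np.float64(-12.24), np.float64(-11.98)] -0.012535739925449388
w16 [np.float64(-12.16), np.float64(-12.14)] -0.012810078534639904
w13 [-49.1196  -0.1083] [49.2296 -0.0356] 46.597994258215465 -6.791019221318647
w12 [-49.0795  -0.1511] [49.1831 -0.0395] -7.576589131448907
w11 [-48.9784  -0.3894] [49.2682 -0.1677] 47.61988566098219
w14 lip [np.float64(0.06433606830342868), np.float64(0.06352417049932371)]
w15 lip [np.float64(0.0636067223317682), np.float64(0.06221872571886805)]
w14 hole [-26.0786  40.521 ] [24.5157 40.8018] yaw 0.005549375529253741
w15 hole [-26.361   40.3684] [24.7382 40.7067] yaw 0.006620693138113623
w16 hole [-26.4266  40.3287] [24.8527 40.8053] yaw 0.009294231236541278
```

>>> move_arm([
  [0, 0, 1.8, 0, -1],
  [0, 0, 1.9, 0, -1],
  [0, 0, 2, 0, -1],
  [0, 0, 2, 0, -1],
  [0, 0, 2, 0, -1],
])

```text
time: 26.62
tcp_pos: [0.5065, -0.0541, 0.0953]
tool_rot: [[0.906, -0.048, 0.421], [-0.424, -0.053, 0.904], [-0.022, -0.997, -0.068]]
ft_force: [-7.1, -11.4, 5.4]
opening: 0.0011
```

```bash
python3 - <<'E'
from t import *
from bench import r
c=r.camera('wrist');save(c,'w17')
cv2.imwrite('pics/w17b.png',cv2.resize(c['img'][:,:,::-1],(800,600),interpolation=cv2.INTER_CUBIC))
for n,s1,s2,hf in [('w16',(289,227),(503,224),(385,88,125)),('w17',(289,227),(503,224),(383,88,125))]:
    c=load(n); print(n,hole(c,s1,.066),hole(c,s2,.066),'handle front',handle(c,*hf))
plan([.5065,-.0545,.094],-.409,1)
E
```

```text
w16 [-49.1488  -0.1785] [49.2174 -0.1297] handle front 46.92664512999425
w17 [-48.595   -0.9551] [49.1898 -0.1289] handle front 47.62364350696828
t 26.675 now [ 0.5065 -0.054   0.0953] a -0.4377 d [-0.     -0.0005 -0.0013] da 0.0287 F [ -7.6351 -11.5758   5.1366] M [-2.8199  1.6276  0.1003] open 0.00031727581489565275 tilt [-0.0485 -0.0528 -0.9974]
[0.2, 1.3, -0.5, np.float64(-0.0287)]
```

View pics/w17b.png

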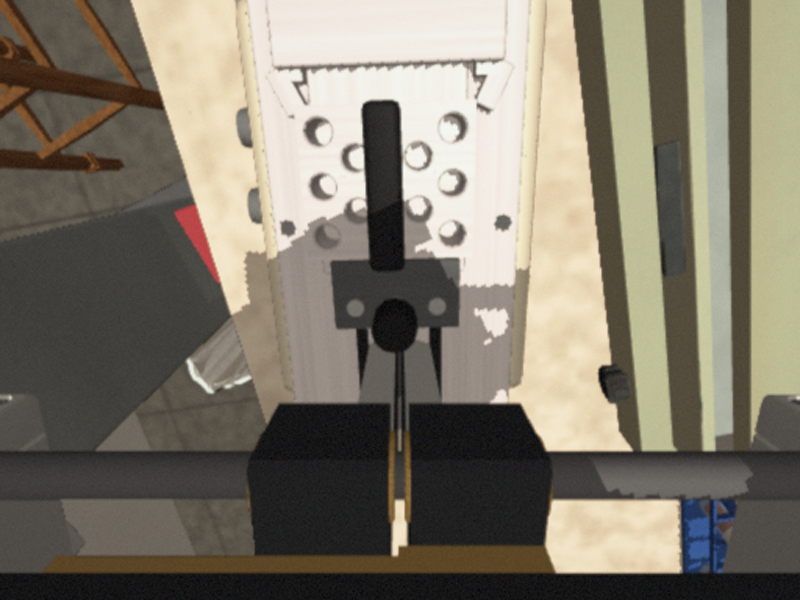

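>>> move_arm([
  [0, 0, -3, 0, -1],
  [0, 0, -8, 0, -1],
  [0, -10, -10, 0, -1],
  [0, -25, -6, 0, -1],
  [0, -25, -4, 0, -1],
])

```text
time: 27.3
tcp_pos: [0.4952, -0.0801, 0.1596]
tool_rot: [[0.906, -0.049, 0.421], [-0.423, -0.051, 0.904], [-0.023, -0.997, -0.067]]
ft_force: [0.3, -0.2, -0.4]
opening: 0.0009
```

```bash
python3 - <<'E'
from t import *
from bench import r
for n in ('wrist','scene'):
    c=r.camera(n);save(c,n+'18')
    cv2.imwrite(f'pics/{n}18b.png',cv2.resize(c['img'][:,:,::-1],(800,600),interpolation=cv2.INTER_CUBIC))
plan([.48,-.11,.2],-.409,1)
E
```

```text
t 27.4 now [ 0.4965 -0.0803  0.1611] a -0.4377 d [-0.0165 -0.0297  0.0389] da 0.0287 F [0.4708 0.156  0.4975] M [ 0.0272 -0.0832 -0.055 ] open 0.0006146971059648205 tilt [-0.0454 -0.0523 -0.9976]
[-2.4, -38.9, -33.9, np.float64(-0.0287)]
```

View pics/wrist18b.png

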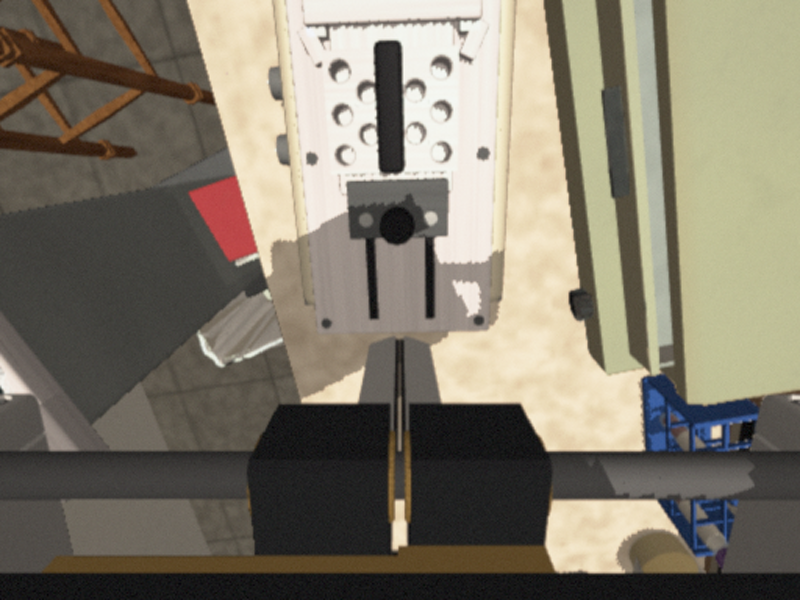

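View pics/scene18b.png

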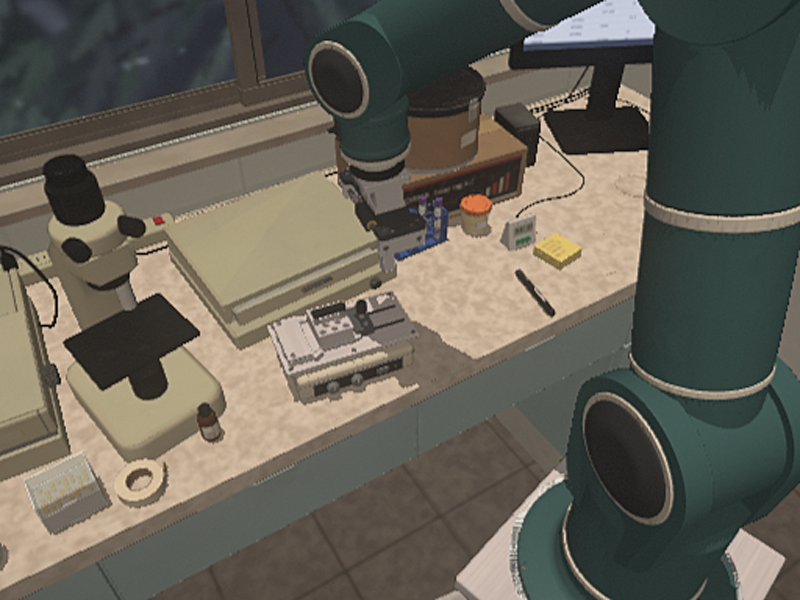

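```bash
python3 - <<'E'
from t import *
c=load('wrist18')
print(hole(c,(312,158),.066,7),hole(c,(483,153),.066,7),handle(c,389,30,60),handleb(c,391,160,176))
k=lambda p:((p[0]+.5)*.64-.5,(p[1]+.5)*.64-.5)
for nm,p,z in [('lipL',(305,22),.082),('lipR',(480,18),.082),('toe',(390,181),.082),('toeL',(350,182),.082),('toeR',(447,180),.082),('bodybackL',(346,176),.1),('bodybackR',(452,172),.1),('tipL',(322,66),.07),('tipR',(462,62),.07),('knob',(398,225),.1145)]:
    q=plane(c,*k(p),z)[:2]; print(nm,((q-C)@ex*1000).round(1),((q-C)@ey*1000).round(1))
a,b=hole(c,(340,70),.1,8),hole(c,(441,67),.1,8);print(a,b,(b-a)[1]/(b-a)[0])
a,b=hole(c,(345,155),.1,8),hole(c,(441,152),.1,8);print(a,b,(b-a)[1]/(b-a)[0])
im=c['img'][0:130,190:330,::-1];cv2.imwrite('pics/z18.png',cv2.resize(im,None,fx=4.6,fy=4.6,interpolation=cv2.INTER_CUBIC)[:598])
E
```

```text
Traceback (most recent call last):
  File "t.py", line 18, in handleb
    i=np.argmax(d); s=d[i-1:i+2]; f=i+(s@[-1,0,1])/s.sum(); v=int(lo*.64)+f+.5
                                       ~^~~~~~~~~
ValueError: matmul: Input operand 1 has a mismatch in its core dimension 0, with gufunc signature (n?,k),(k,m?)->(n?,m?) (size 3 is different from 2)
```

```bash
python3 - <<'E'
from t import *
c=load('wrist18')
print(hole(c,(312,158),.066,7),hole(c,(483,153),.066,7),handle(c,389,30,60),handleb(c,391,155,182))
k=lambda p:((p[0]+.5)*.64-.5,(p[1]+.5)*.64-.5)
for nm,p,z in [('lipL',(305,22),.082),('lipR',(480,18),.082),('toe',(390,181),.082),('toeL',(350,182),.082),('toeR',(447,180),.082),('bodybackL',(346,176),.1),('bodybackR',(452,172),.1),('tipL',(322,66),.07),('tipR',(462,62),.07),('knob',(398,225),.1145)]:
    q=plane(c,*k(p),z)[:2]; print(nm,((q-C)@ex*1000).round(1),((q-C)@ey*1000).round(1))
a,b=hole(c,(340,70),.1,8),hole(c,(441,67),.1,8);print(a,b,(b-a)[1]/(b-a)[0])
a,b=hole(c,(345,155),.1,8),hole(c,(441,152),.1,8);print(a,b,(b-a)[1]/(b-a)[0])
im=c['img'][0:130,190:330,::-1];cv2.imwrite('pics/z18.png',cv2.resize(im,None,fx=4.6,fy=4.6,interpolation=cv2.INTER_CUBIC)[:598])
E
```

```text
[-49.0905  -0.1762] [49.1121 -0.0737] 47.31011236358861 -6.0987116215294765
lipL -42.9 64.6
lipR 43.3 63.5
toe -3.5 -12.8
toeL -25.4 -12.8
toeR 27.7 -13.1
bodybackL -24.9 -8.4
bodybackR 28.8 -7.8
tipL -38.2 46.7
tipR 36.1 46.2
knob 1.2 -31.4
[-25.8969  41.43  ] [23.893  41.7732] 0.006891459892194162
[-26.9737   2.4179] [25.7244  2.5345] 0.002211561941905704
```

View pics/z18.png

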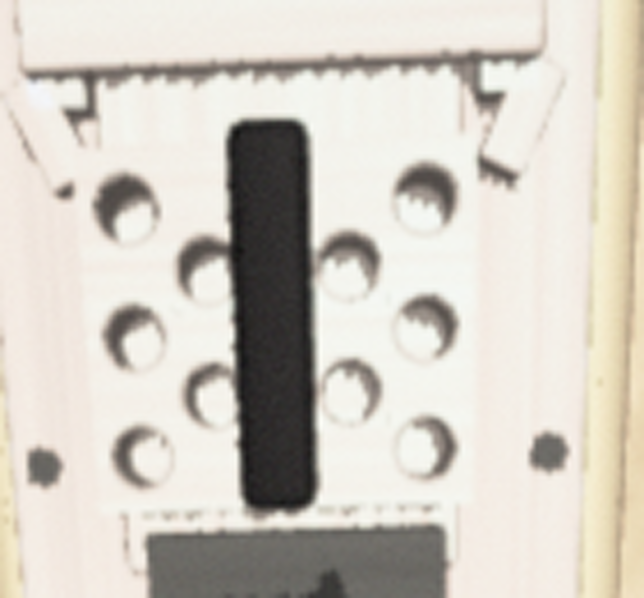

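>>> move_arm([
  [0, -10, -10, 0, -1],
  [0, -10, -10, 0, -1],
  [0, 0, 0, 0, -1],
  [0, 0, 0, 0, -1],
  [0, 0, 0, 0, -1],
])

```text
time: 28.02
tcp_pos: [0.4877, -0.0992, 0.1834]
tool_rot: [[0.905, -0.046, 0.422], [-0.424, -0.052, 0.904], [-0.02, -0.998, -0.067]]
ft_force: [-0.4, -0.2, -0.3]
opening: 0.0004
```

```bash
python3 - <<'E'
from t import *
from bench import r
c=r.camera('wrist');save(c,'w19')
cv2.imwrite('pics/w19b.png',cv2.resize(c['img'][:,:,::-1],(800,600),interpolation=cv2.INTER_CUBIC))
s=load('scene18')['img'].astype(int);s0=load('scene0')['img'].astype(int)
d=np.abs(s-s0).sum(2)
for n,(u,v,w,h) in dict(cup=(290,122,30,30),drop=(122,255,22,30),marker=(325,170,35,35)).items(): print(n,d[v:v+h,u:u+w].mean())
plan([.48,-.11,.2],-.409,1)
E
```

```text
cup 23.985555555555557
drop 22.587878787878786
marker 33.89959183673469
t 28.075 now [ 0.4877 -0.0991  0.1834] a -0.4381 d [-0.0077 -0.0109  0.0166] da 0.0291 F [-1.055   0.322  -0.3772] M [-0.0222 -0.1094  0.013 ] open 0.00025373285065277506 tilt [-0.0462 -0.052  -0.9976]
[-2.4, -16.6, -13.1, np.float64(-0.0291)]
```

View pics/w19b.png

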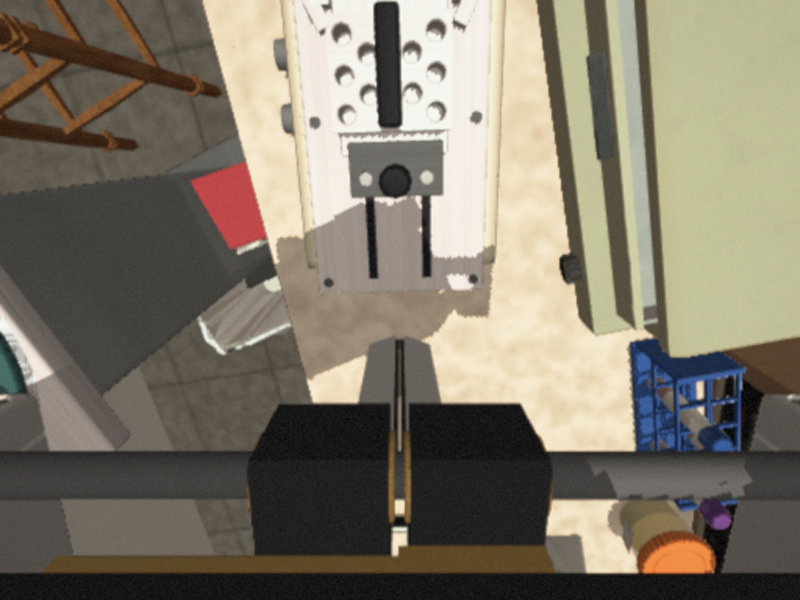

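```bash
python3 - <<'E'
from t import *
c=load('w19'); print(hole(c,(314,122),.066,7),hole(c,(476,118),.066,7),handleb(c,391,112,138))
c=load('w12'); print(hole(c,(324,119),.066,7),hole(c,(482,119),.066,7),handleb(c,401,110,130))
E
```

```text
[-49.0791  -0.1137] [49.172  -0.0635] -6.242716424885684
[-49.0679  -0.1587] [49.1755 -0.0434] -7.576589131448907
```

```bash
python3 -c "
from bench import r
print(r.close_job())"
```

```text
the job is handed in; nothing more can be done
None
```

I fitted the tube block under the lip, brought the clamp jaw up behind it, and handed the job in at about 28 s. I had no direct reading of the plunger force, so spring contact is inferred from push forces and small movements.

**What I did:**
- I picked the block up by its bridge handle and set it flat about 20 mm in front of the lip. It touched the platform at the expected height.
- I slid the tongue about 14 mm under the lip until roughly 6 N pushed back. I then let go, regripped, moved the block about 0.9 mm sideways off one of the mouth guides, and pressed again to about 6 N.
- After releasing it, I pushed the jaw knob from behind with closed fingers. The jaw slid at about 5 N and met the ledge after about 52 mm of travel.
- I ended at about 13.5 N on the knob. With 5 N going to the brake, about 8.5 N reached the block, well below the 15 N limit on the plungers.

**Last checks:**
- **Fit:** the jaw meets the ledge, the block is within 0.01 rad of square, and the tongue is well past the 4 mm needed.
- **Hold:** the block sits about 1.3 mm deeper than before the jaw arrived, and it stayed there with the arm withdrawn.
- **Surroundings:** nothing touches the block or jaw. The bystanders look unmoved in the pictures; a crude image difference on them was small but not zero.

**What disagreed:**
- **Springs:** the block did not visibly spring back after the first release. It moved only 0.1 to 0.2 mm under 9 to 11 N on the knob, and clearly (about 0.7 mm) only above 13 N. I put this down to friction with the platform, but I cannot rule out that it rubs on a mouth guide.
- **Camera:** position readings from different wrist-camera places differed by up to about 1 mm.
- **Tool tilt:** the tool had tilted about 4 degrees by the end of the pushing.

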